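Clear the base plate into the tote and tip the hardware into the spout corner

TASK

Take the scraper block and sweep all six loose nuts and spacers off the base plate, over its right-hand edge into the black tote standing there, without touching them with the fingers, then stand the scraper down on the plate or the bench. Pick the tote up by its grip bar, clear of the bench and the plate, and tip it towards its cut-off spout corner until all the hardware has slid together there, with nothing spilled. Finish holding the tote tipped like that, still and in the gripper, with the spout its lowest corner; leave the screwdriver, mirror mount and lens case alone.

Things in the scene. Friction and masses are not known exactly. Their poses are not given: they have to be found in the camera images.
- plate: Fixed grey base plate on two rails, 240 mm (its x) x 230 mm (its y), 12 mm thick, flat top 53 mm above the bench. Origin on the bench under the plate's centre. The tote stands at its edge y = -115 mm (right-hand seen from the robot). Thumb screws (14 mm high) and a post holder (32 mm high) stand at y = +85 mm; up to y = +60 mm it is bare but for the loose hardware.
- plate_edge (a point): Middle of the plate's right-hand edge, on its top face: (0, -115, 53) mm in the plate's frame. All loose hardware starts between 12 and 98 mm from this edge and within 64 mm either side of its middle. Parts pushed past the edge drop over the rim into the tote.
- tote: Loose black plastic tote, 220 mm (x) x 150 mm (y), walls 50 mm high, 4 mm thick as the floor, about 0.18 kg. Origin: centre of its underside. Its +y wall stands 4 to 5 mm from the plate's edge, axes parallel to the plate's, middles within 12 mm, rim 3 mm below the plate's top. Corner (-x, -y) is cut at 45 degrees, 40 mm along each wall: a spout 30 mm high with flared lip. Grip bar over the -y wall.
- tote_spout (a point): Point on the tote's inner floor at the middle of the spout's wall: (-87, -52, 4) mm in the tote's frame.
- tote_grip (a point): Centre of the tote's grip bar, (0, -73, 74) mm in the tote's frame. The bar is 110 mm long (along the tote's x), 12 mm thick (y) and 24 mm high (62 to 86 mm above the tote's underside), on two posts 98 mm apart, with a 12 mm finger slot between it and the rim. It can be pinched across its thickness from above.
- scraper: Loose scraper block: white plastic with a black rubber edge below, 0.24 kg, standing on the bench. Foot 160 mm long (along its x) x 26 mm (y) x 20 mm high, and on it a grip rib 110 mm long x 22 mm thick, up to 58 mm above the underside. Origin: centre of its underside; z up.
- driver: Bystander: screwdriver with a black handle, 170 mm long, lying on the bench beside the scraper (either may be the nearer to the robot).
- mirror: Bystander: mirror mount on a round-footed steel post, 111 mm high, on the bench to the left of the plate.
- lenscase: Bystander: flat white and grey lens case, 75 x 75 x 35 mm, on the bench beyond the tote and the scraper.
- nut1: Loose hexagon nut, 22 mm across flats, 25.4 mm across corners, 12 mm high. Plain brass, 25 g, lying flat on the base plate at the start; slides easily. Origin: centre of its underside as it first lies.
- nut2: Loose hexagon nut, 22 mm across flats, 25.4 mm across corners, 12 mm high. Plain brass, 25 g, lying flat on the base plate at the start; slides easily. Origin: centre of its underside as it first lies.
- nut3: Loose hexagon nut, 22 mm across flats, 25.4 mm across corners, 12 mm high. Plain brass, 25 g, lying flat on the base plate at the start; slides easily. Origin: centre of its underside as it first lies.
- spacer1: Loose round spacer, 22 mm diameter, 14 mm high. Plain brass, 25 g, lying flat on the base plate at the start; slides easily. Origin: centre of its underside as it first lies.
- spacer2: Loose round spacer, 22 mm diameter, 14 mm high. Plain brass, 25 g, lying flat on the base plate at the start; slides easily. Origin: centre of its underside as it first lies.
- spacer3: Loose round spacer, 22 mm diameter, 14 mm high. Plain brass, 25 g, lying flat on the base plate at the start; slides easily. Origin: centre of its underside as it first lies.
Not all that is in view belongs to the job. Leave any pink or turquoise look-alike of the scraper alone.

How it is judged:
By the outcome, as a careful person would: the job done as asked, in the order asked, and still so for the second after the job is handed in, while the arm keeps its last pose, push and grip.
It also fails if it takes over 69 s, if anything falls off the work surface, if the arm or the gripper's body presses on something with over 40 N, if the wrist force passes 120 N, or if a joint passes its speed limit or range.

ROBOT

A 6-joint arm with a two-finger parallel gripper is mounted at the origin on the work surface. World frame = base frame: x ahead of the robot, y to its left, z up, the work surface at z = 0. Lengths are in m, angles in rad, forces in N, time in s.
With the tool pointing down it reaches from about 0.225 to 0.875 m from the base axis. Payload 3.4 kg.
Tool frame: the origin (TCP) lies at the very end of the fingers, on their centre line; the grasp point (between the pads) lies 19 mm behind it; x points along the fingers, z is the direction in which the jaws open and shut, and the axes are right-handed (so a half turn about x gives the same grasp; the last joint's range is limited). The gripper opens to 85 mm and grips with 20 to 120 N. Pads are 22 mm wide; open, the fingers measure 114 mm over their backs; the gripper's body (76 mm by 85 mm) begins 54 mm behind the grasp point. The pads swing forward as they close: fully open they stand 13 mm farther back than shut.
Start: joints at [-1.335, 0.276, 1.505, -0, 1.361, -0.121], TCP at [0.201, -0.539, 0.231] pointing down, gripper open.
Joint ranges: [-2.89, 2.89], [-0.75, 2.08], [0.22, 2.7], [-1.18, 4.32], [0.11, 2.71], [-2.7, 2.7]. Speed limits (rad/s): [2.57, 2.57, 3.14, 3.14, 3.14, 3.14].

INTERFACE

Orientations are given as a unit quaternion [w, x, y, z].
In Python, from rig import manip, viewer, finder gives the robot as it stands.
- The arm moves only by the tool move_arm, never from a script. Its argument "rows" is a list of rows, each a list of 3 entries, a list of its own where there are three numbers: the shift along the tool's x, y, z in mm, then the turn about the tool's x in rad, then the finger opening in mm, from 0 to 85.4. A call has 1 to 8 rows; each row is the pose to reach, as a shift and turn from the pose measured when the call began, along the tool's axes at that moment; what a row does not reach only later rows make up. A row lasts 1/12 s, in which the tool goes at most 41.7 mm and 7.16 degrees, less where a joint would pass 70% of its speed; a pose out of reach is approached as far as the arm can. A call with a gripper value outside its range is refused whole. The fingers move at their own pace and stop on an object; "force" is the grip in N (left out, the last holds). Time passes only in rows, so rows that repeat a pose let the fingers close. It gives the time, the measured TCP pose, the force and the opening at its end, in the units of the state.
- manip.get_state(): the state, without advancing time (a new reading comes with each control period).
- viewer.get_image(name): name is "scene" or "top" or "wrist"; returns the picture (400x640x3 uint8, red, green, blue); there is no depth.
- viewer.get_calibration(name): a dict with "mtx" (3x3 intrinsics, pixels), "R" (3x3) and "t" (3): a world point X has camera coordinates R X + t. Camera axes: x right, y down, z forward; pixel columns grow to the right and rows downward; lengths in m; the calibration is good to about 2 mm. A picture is of the moment at which its call begins: read the wrist's pose just before it. get_calibration takes no time and is no camera call; for the wrist camera it gives the pose at the moment of the call.
- manip.sign_off(): hands the job in, once; it reports no verdict.
Trained networks look in the newest picture that a camera, given by its name, has taken for a name from the list of things; names that differ only in an ending like _2 or _b are one class to them, and where a whole thing is asked for, a point or a joint stands for the part that bears it (a point fixed in the world has none). Each returns a list of dicts, best first, with "score" (0 to 1); they miss things now and then, are a little off and sometimes report something else, mostly with a low value. They report only what shows in the picture. A call takes as long as a camera call. They do not tell look-alikes from the thing itself.
- finder.look_for(target, camera): "centre" ([column, row] in pixels, amid what is visible of it).
- finder.trace(target, camera): "mask" (400x640 bool, what is visible of it) and "centre" ([column, row] in pixels, amid what is visible of it).
The state is a dict: "clock": time; "qpos": joint angles; "qd": joint speeds; "effort": joint torques, N m; "position": TCP position; "ee_rot": TCP orientation; "contact_force": force on the tool from outside, world axes, zero at the start; "moment": the same for the moment, N m; "width": finger opening in m.
Only numpy, scipy, OpenCV 4.12 (cv2) and the standard library are available. Lean on these libraries where they do the work, as an engineer would, in place of code of your own. Each camera call takes 0.05 s, during which the arm holds its last target.

## Working session

There is one attempt and no reset: what is moved stays moved. The work goes in short steps, Python scripts to look and compute and a tool call to move; the robot and the scene stay as the last step left them, time stands still between calls to the robot, and variables do not carry over. Pictures are saved under pics/ and viewed, and the job is handed in when it is done.

Besides the shell and the picture viewer there is one more tool, called after "Emit:" as name([rows], argument=value, ...), one row to a line, values as JSON. move_arm: Moves the arm, as the interface text tells. Its arguments: {"type":"object","properties":{"rows":{"type":"array"},"force":{"type":"number"}},"required":["rows"]}

```bash
ls; mkdir -p pics; python3 - <<'E'
from rig import manip, viewer, finder
import cv2,json
s=manip.get_state();print(s)
for n in ["scene","top","wrist"]:
    im=viewer.get_image(n);cv2.imwrite(f"pics/{n}0.png",im[:,:,::-1])
    c=viewer.get_calibration(n);print(n,c)
    for t in ["scraper","tote","plate","driver","lenscase","mirror","plate_edge","tote_grip","tote_spout","nut1","spacer1"]:
        try:
            for r in finder.look_for(t,n)[:7]: print(n,t,[round(float(v)) for v in r["centre"]],round(r["score"],2))
        except Exception as e: print(t,e)
print(manip.get_state()["clock"])
E
```

```text
pics
{'clock': 0.0, 'qpos': array([-1.33499905e+00,  2.76594406e-01,  1.50617551e+00, -1.67468054e-05,
        1.36066478e+00, -1.20994805e-01]), 'qd': array([-7.49013820e-05,  2.24796958e-04, -5.30831972e-04, -9.69713639e-04,
       -1.78811780e-03,  1.00790136e-04]), 'effort': array([ 4.16894036e-04, -4.16768003e+01, -2.45803463e+01, -2.06740051e-04,
        1.11413226e-02,  3.91983022e-06]), 'position': array([ 0.20069577, -0.53826338,  0.23042315]), 'ee_rot': array([ 0.58030088,  0.40376696,  0.58128092, -0.40290894]), 'contact_force': array([-0.20041429,  0.30526405,  0.67510375]), 'moment': array([ 0.03250084,  0.00851262, -0.0225717 ]), 'width': 0.08520905828325238}
scene {'mtx': array([[367.0488523 ,   0.        , 318.48230809],
       [  0.        , 367.0488523 , 203.76317547],
       [  0.        ,   0.        ,   1.        ]]), 'R': array([[ 0.38373352,  0.92336839, -0.01180715],
       [ 0.78339088, -0.33227807, -0.52525234],
       [-0.48892466,  0.19230732, -0.8508646 ]]), 't': array([-0.21014546, -0.40935599,  1.59445483])}
scene scraper [260, 181] 0.98
scene scraper [
[... 1062 characters left out ...]
2, 142] 0.55
top mirror [143, 223] 0.94
top plate_edge [227, 215] 0.56
top plate_edge [254, 213] 0.55
top tote_grip [297, 219] 0.61
top tote_spout [300, 217] 0.72
top nut1 [245, 209] 0.51
top nut1 [244, 224] 0.4
top spacer1 [256, 212] 0.46
top spacer1 [247, 198] 0.46
top spacer1 [258, 195] 0.44
top spacer1 [244, 210] 0.18
wrist {'mtx': array([[295.85606325,   0.        , 319.94556896],
       [  0.        , 295.85606325, 200.00434382],
       [  0.        ,   0.        ,   1.        ]]), 'R': array([[ 0.3486669 , -0.93724616,  0.00101344],
       [-0.90581175, -0.33669483,  0.2571802 ],
       [-0.24069993, -0.09058821, -0.96636293]]), 't': array([-0.57447857, -0.03300709,  0.3775709 ])}
1.8
```

View pics/scene0.png

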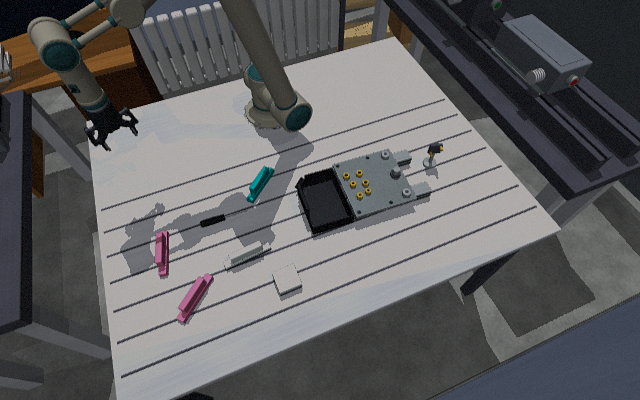

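View pics/top0.png

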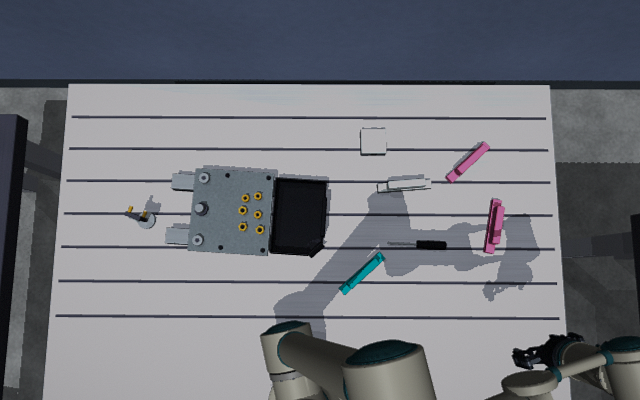

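View pics/wrist0.png

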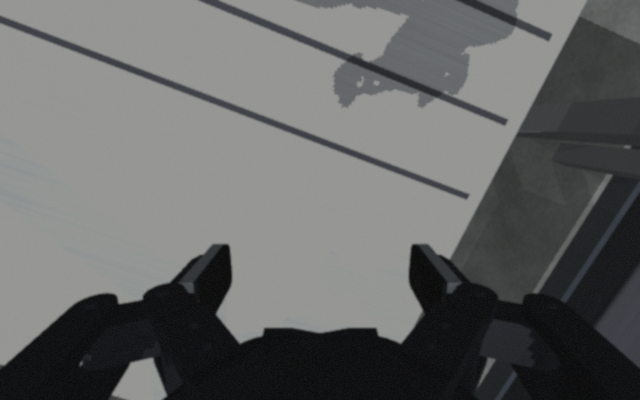

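```bash
python3 - <<'E'
import cv2
t=cv2.imread('pics/top0.png')
cv2.imwrite('pics/top0_a.png',cv2.resize(t[130:310,100:370],None,fx=2.9,fy=2.9,interpolation=cv2.INTER_CUBIC))
cv2.imwrite('pics/top0_b.png',cv2.resize(t[120:310,320:540],None,fx=3.1,fy=3.1,interpolation=cv2.INTER_CUBIC))
E
```

```text
(no output)
```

View pics/top0_a.png

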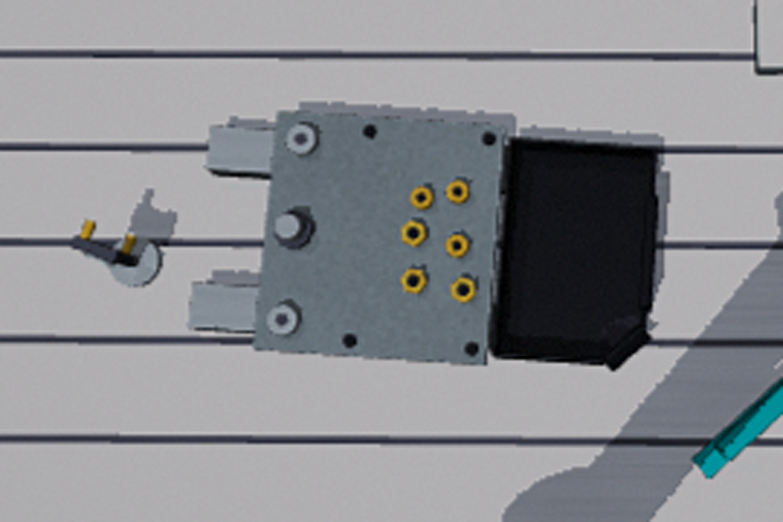

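View pics/top0_b.png

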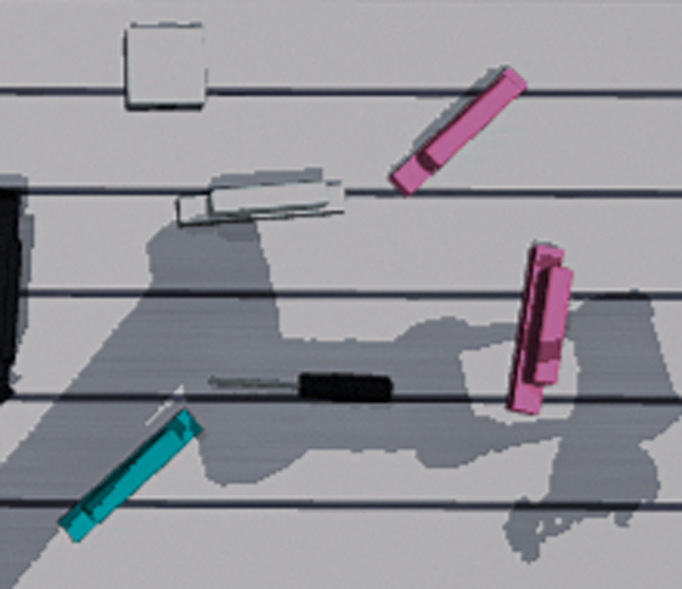

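```bash
cat > h.py <<'E'
import numpy as np, cv2
from scipy.optimize import minimize
from scipy.spatial.transform import Rotation as Rn
def proj(c,X):
    p=np.asarray(X)@c['R'].T+c['t']; return (p[:,:2]/p[:,2:])@np.diag([c['mtx'][0,0],c['mtx'][1,1]])+c['mtx'][:2,2]
def ray(c,uv,z):
    d=np.linalg.inv(c['mtx'])@np.array([uv[0],uv[1],1.]); d=c['R'].T@d; o=-c['R'].T@c['t']; return o+d*(z-o[2])/d[2]
def box(x0,x1,y0,y1,z0,z1): return np.array([[x,y,z] for x in(x0,x1) for y in(y0,y1) for z in(z0,z1)])*1e-3
SCR=[box(-80,80,-13,13,0,20),box(-55,55,-11,11,20,58)]
PLATE=[box(-120,120,-115,115,41,53)]
tz=[]
for z in(0,50): tz+=[[110,75,z],[110,-75,z],[-70,-75,z],[-110,-35,z],[-110,75,z]]
TOTE=[np.array(tz)*1e-3, box(-55,55,-79,-67,62,86)]
def w(parts,x,y,a):
    c,s=np.cos(a),np.sin(a); R=np.array([[c,-s,0],[s,c,0],[0,0,1]]); return [p@R.T+[x,y,0] for p in parts]
def sil(c,parts,S=4):
    m=np.zeros((400*S,640*S),np.uint8)
    for p in parts:
        h=cv2.convexHull((proj(c,p)*S+ (S-1)/2).astype(np.float32)); cv2.fillConvexPoly(m,np.round(h).astype(np.int32),255)
    return cv2.resize(m,(640,400),interpolation=cv2.INTER_AREA)/255.
def fit(parts,obs,x0):
    def f(v):
        L=0
        for c,M in obs:
            s=sil(c,w(parts,v[0],v[1],v[2]))
            L+=1-np.minimum(s,M).sum()/np.maximum(s,M).sum()
        return L
    best=None
    for st in (0.02,0.006):
        sx=np.array([x0]+[np.array(x0)+d for d in np.diag([st,st,st*6])])
        r=minimize(f,x0,method='Nelder-Mead',options=dict(initial_simplex=sx,maxiter=150,xatol=1e-4,fatol=1e-4)); x0=r.x
    return r.x,r.fun
E
python3 - <<'E'
from rig import manip, viewer, finder
from h import *
np.set_printoptions(precision=4,suppress=True)
T=viewer.get_calibration('top');S=viewer.get_calibration('scene')
print([k for k in (ray(T,(404,184),.03),ray(T,(236,210),.053),ray(T,(299,217),.03),ray(T,(430,245),.01),ray(T,(372,142),.03))])
res={}
for n,C in(('top',T),('scene',S)):
    for t in('scraper','tote','plate'):
        rs=finder.trace(t,n)
        for i,r in enumerate(rs): 
            print(n,t,r['centre'],round(r['score'],2),r['mask'].sum()); np.save(f'pics/{n}_{t}_{i}.npy',r['mask'])
print(manip.get_state()['clock'])
E
```

```text
[array([ 0.6283, -0.2862,  0.03  ]), array([0.5456, 0.2025, 0.053 ]), array([0.529 , 0.0221, 0.03  ]), array([ 0.4505, -0.3624,  0.01  ]), array([ 0.7554, -0.1935,  0.03  ])]
top scraper [402.5, 182.9] 0.9 569
top scraper [494.6, 225.0] 0.68 707
top scraper [362.6, 270.7] 0.66 571
top scraper [241.9, 212.4] 0.4 27
top tote [299.7, 218.8] 0.94 3988
top plate [225.7, 206.5] 0.81 7238
scene scraper [162.2, 250.8] 0.87 581
scene scraper [192.6, 293.9] 0.7 693
scene scraper [248.5, 254.0] 0.64 605
scene scraper [260.0, 183.1] 0.58 452
scene tote [323.2, 201.0] 0.92 2446
2.1
```

```bash
python3 - <<'E'
from rig import manip, viewer, finder
from h import *
np.set_printoptions(precision=4,suppress=True)
T=viewer.get_calibration('top');S=viewer.get_calibration('scene')
L=lambda n:np.load(f'pics/{n}.npy').astype(float)
ts,ss,tt,st=L('top_scraper_0'),L('scene_scraper_2'),L('top_tote_0'),L('scene_tote_0')
tp=L('top_plate_0')
for nm,P,obs,x0 in(('scr',SCR,[(T,ts)],[.628,-.286,-1.52]),('scr',SCR,[(S,ss)],[.628,-.286,-1.52]),('scr',SCR,[(T,ts),(S,ss)],[.628,-.286,-1.52]),
  ('tote',TOTE,[(T,tt)],[.53,.02,-.05]),('tote',TOTE,[(S,st)],[.53,.02,-.05]),('tote',TOTE,[(T,tt),(S,st)],[.53,.02,-.05]),('plate',PLATE,[(T,tp)],[.545,.2,-.05])):
    print(nm,len(obs),fit(P,obs,x0))
im=cv2.imread('pics/top0.png'); 
for m,c in((ts,(0,0,255)),(tt,(0,255,0)),(tp,(255,0,0))):
    k,_=cv2.findContours((m>0).astype(np.uint8),0,2); cv2.drawContours(im,k,-1,c,1)
cv2.imwrite('pics/masks.png',cv2.resize(im[120:290,150:450],None,fx=2.66,fy=2.66,interpolation=0))
E
```

```text
scr 1 (array([ 0.6267, -0.2889, -1.4713]), np.float64(0.07898138903822027))
scr 1 (array([ 0.6255, -0.2878, -1.4826]), np.float64(0.08444813555676356))
scr 2 (array([ 0.6264, -0.288 , -1.4747]), np.float64(0.16968037514712264))
tote 1 (array([ 0.5302,  0.0244, -0.0563]), np.float64(0.04001132614084868))
tote 1 (array([ 0.5255,  0.025 , -0.0709]), np.float64(0.04957711339858617))
tote 2 (array([ 0.5298,  0.0245, -0.0614]), np.float64(0.10197026670768472))
plate 1 (array([ 0.5429,  0.2184, -0.0567]), np.float64(0.15345310184402572))
```

View pics/masks.png

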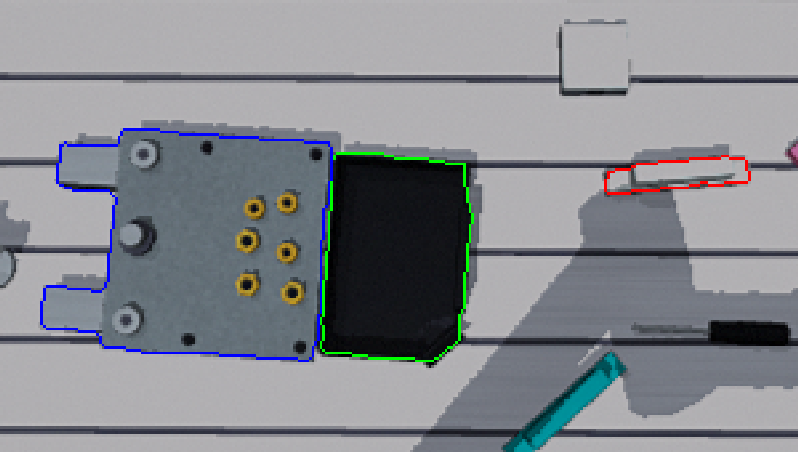

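```bash
cat >> h.py <<'E'
def toolR(s):
    q=s['ee_rot']; return Rn.from_quat([q[1],q[2],q[3],q[0]]).as_matrix()
def delta(s,target,jawang):
    """shift in tool axes mm to the target; turn about tool x so that tool z has heading jawang (mod pi)"""
    R=toolR(s); d=R.T@(np.asarray(target)-s['position'])*1e3
    h=np.arctan2(R[1,2],R[0,2]); dd=(jawang-h+np.pi/2)%np.pi-np.pi/2
    sg=np.sign(R[2,0]); return d, sg*dd, h
E
python3 - <<'E'
from rig import manip, viewer, finder
from h import *
np.set_printoptions(precision=4,suppress=True)
T=viewer.get_calibration('top')
for uv in((274.8,173.8),(267.7,255.3),(195.9,168.5),(187.6,250.1)): print(ray(T,uv,.053))
tp=np.load('pics/top_plate_0.npy').astype(float)
# drop rails: left of line through left corners
yy,xx=np.mgrid[:400,:640]; tp[(xx<195.9+(yy-168.5)*(187.6-195.9)/(250.1-168.5)-0.5)]=0
for x0 in ([.545,.2,-.06],[.55,.21,-.1]): print(fit(PLATE,[(T,tp)],x0))
s=manip.get_state(); print(toolR(s)); print(delta(s,[.6264,-.288,.15],-1.475+np.pi/2))
im=cv2.imread('pics/top0.png')
for P,v,c in((SCR,(.6264,-.288,-1.475),(0,0,255)),(TOTE,(.5298,.0245,-.061),(0,255,0))):
    for p in w(P,*v): cv2.polylines(im,[cv2.convexHull(proj(T,p).astype(np.float32)).astype(int)],True,c)
E
```

```text
[0.6523 0.0928 0.053 ]
[0.4164 0.1089 0.053 ]
[0.667  0.3229 0.053 ]
[0.43   0.3368 0.053 ]
(array([ 0.5429,  0.2163, -0.0592]), np.float64(0.05683072695821301))
(array([ 0.5429,  0.2163, -0.059 ]), np.float64(0.05683072695821301))
[[ 0.0001  0.937   0.3493]
 [-0.0001  0.3493 -0.937 ]
 [-1.      0.      0.0001]]
(array([ 81.3314, 486.3348, -86.3993]), np.float64(-1.309782022364395), np.float64(-1.2139856955694985))
```

Emit:
move_arm([
  [[0, 40, -7], -0.12, 85],
  [[0, 80, -14], -0.24, 85],
  [[0, 120, -21], -0.36, 85],
  [[5, 160, -28], -0.48, 85],
  [[10, 200, -35], -0.6, 85],
  [[15, 240, -42], -0.72, 85],
  [[20, 280, -50], -0.84, 85],
  [[25, 320, -57], -0.96, 85],
])

```text
clock: 2.77
position: [0.4823, -0.3723, 0.2063]
ee_rot: [0.702, 0.087, 0.702, -0.088]
contact_force: [-0.2, -0.3, 0.3]
width: 0.0853
```

```bash
python3 - <<'E'
from rig import manip
from h import *
np.set_printoptions(precision=4,suppress=True)
s=manip.get_state(); print(s['clock'],s['qpos'],s['position'],toolR(s)); print(delta(s,[.6264,-.288,.15],-1.475+np.pi/2))
E
```

```text
2.7667 [-0.7715  0.3412  1.4712 -0.0001  1.3288 -0.5234] [ 0.4823 -0.3723  0.2063] [[ 0.0002  0.2455  0.9694]
 [-0.0003  0.9694 -0.2455]
 [-1.     -0.0002  0.0003]]
(array([ 56.2578, 117.0761, 119.0193]), np.float64(-0.34383911262291234), np.float64(-0.24804278582801575))
```

Emit:
move_arm([
  [[6, 23, 24], -0.09, 85],
  [[12, 46, 48], -0.18, 85],
  [[20, 70, 72], -0.26, 85],
  [[30, 95, 96], -0.34, 85],
  [[36, 117, 119], -0.344, 85],
  [[36, 117, 119], -0.344, 85],
])

```text
clock: 3.27
position: [0.6309, -0.2838, 0.1679]
ee_rot: [0.707, -0.035, 0.706, 0.037]
contact_force: [0.7, -0.7, -0.6]
width: 0.0853
```

```bash
python3 - <<'E'
from rig import manip,viewer,finder
from h import *
np.set_printoptions(precision=4,suppress=True)
s=manip.get_state(); print(s['clock'],s['qpos'],s['position'])
W=viewer.get_calibration('wrist'); im=viewer.get_image('wrist'); 
a=im[:,:,::-1].copy(); rs=finder.trace('scraper','wrist')
for r in rs:
    print(r['centre'],r['score'],r['mask'].sum())
m=rs[0]['mask'].astype(float); np.save('pics/w1.npy',m)
for nm,mm in(('o',m),):
  print(fit(SCR,[(W,mm)],[.6264,-.288,-1.475]))
v=(.6264,-.288,-1.475)
for p in w(SCR,*v): cv2.polylines(a,[cv2.convexHull(proj(W,p).astype(np.float32)).astype(int)],True,(0,0,255))
k,_=cv2.findContours((m>0).astype(np.uint8),0,2); cv2.drawContours(a,k,-1,(0,255,0),1)
cv2.imwrite('pics/w1.png',a)
E
```

```text
3.2667 [-0.5251  0.4866  1.33    0.0037  1.3252 -0.6267] [ 0.6309 -0.2838  0.1679]
[331.6, 312.4] 0.97 968
[314.4, 184.5] 0.87 4029
[145.8, 381.5] 0.74 1036
[49.8, 51.8] 0.66 6633
(array([ 0.6264, -0.288 , -1.475 ]), np.float64(1.0))
```

View pics/w1.png

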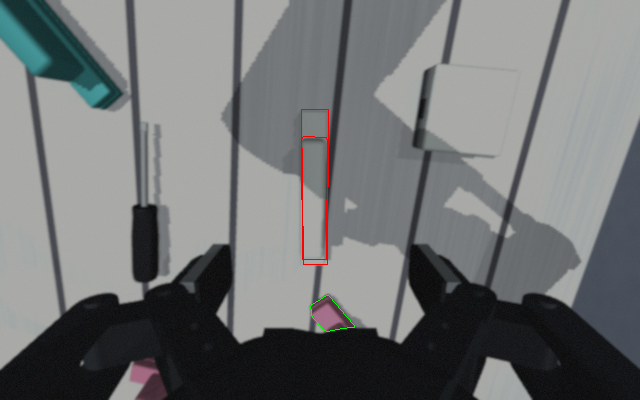

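```bash
python3 - <<'E'
from rig import manip,viewer,finder
from h import *
np.set_printoptions(precision=4,suppress=True)
s=manip.get_state(); W=viewer.get_calibration('wrist'); im=viewer.get_image('wrist'); print(s['position'],manip.get_state()['position'],s['qd'])
a=im[:,:,::-1].copy(); rs=finder.trace('scraper','wrist')
rs=sorted(rs,key=lambda r:np.hypot(r['centre'][0]-315,r['centre'][1]-185)); print(rs[0]['centre'],rs[0]['mask'].sum())
m=rs[0]['mask'].astype(float)
v,f=fit(SCR,[(W,m)],[.6264,-.288,-1.475]); print(v,f)
s=manip.get_state(); print(s['position'],s['qpos']);print(delta(s,[v[0],v[1],.026],v[2]+np.pi/2))
for p in w(SCR,*v): cv2.polylines(a,[cv2.convexHull(proj(W,p).astype(np.float32)).astype(int)],True,(0,0,255))
k,_=cv2.findContours((m>0).astype(np.uint8),0,2); cv2.drawContours(a,k,-1,(0,255,0),1)
cv2.imwrite('pics/w2.png',cv2.resize(a[80:290,220:430],None,fx=2.7,fy=2.7,interpolation=cv2.INTER_CUBIC))
E
```

```text
[ 0.627  -0.287   0.1692] [ 0.6262 -0.2879  0.1699] [-0.0366 -0.0259  0.0127 -0.0151  0.0096 -0.0034]
[321.9, 179.1] 3947
[ 0.6242 -0.2886 -1.4859] 0.029766714503725145
[ 0.6258 -0.2885  0.1703] [-0.5323  0.4813  1.333  -0.0009  1.3274 -0.6279]
(array([144.31  ,   0.1267,  -1.5605]), np.float64(0.010821074896896432), np.float64(0.09573724928374279))
```

View pics/w2.png

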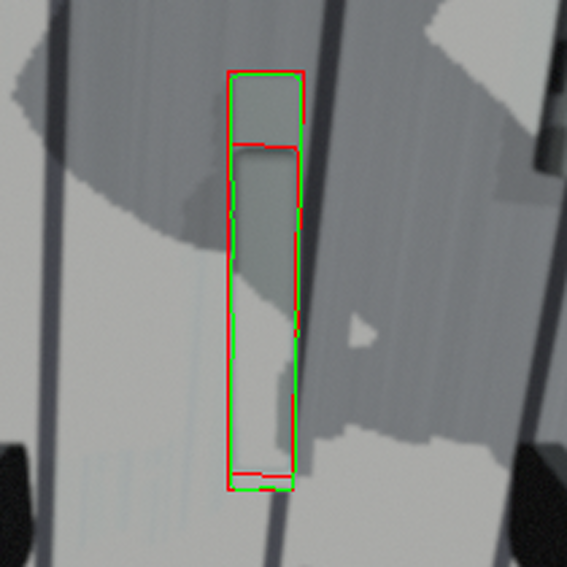

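Emit:
move_arm([
  [[35, 0, -1.5], 0.011, 85],
  [[75, 0, -1.5], 0.011, 85],
  [[110, 0, -1.5], 0.011, 85],
  [[135, 0, -1.5], 0.011, 85],
  [[142, 0, -1.5], 0.011, 85],
  [[142, 0, -1.5], 0.011, 40],
  [[142, 0, -1.5], 0.011, 10],
  [[142, 0, -1.5], 0.011, 5],
], force=70)

```text
clock: 4.13
position: [0.6256, -0.2902, 0.031]
ee_rot: [0.708, -0.031, 0.705, 0.029]
contact_force: [0.4, 0.1, 0.3]
width: 0.051
```

Emit:
move_arm([
  [[0, 0, 0], 0, 5],
  [[0, 0, 0], 0, 5],
  [[0, 0, 0], 0, 5],
  [[0, 0, 0], 0, 5],
])

```text
clock: 4.47
position: [0.6267, -0.2911, 0.0336]
ee_rot: [0.709, -0.032, 0.704, 0.028]
contact_force: [-1.3, -0.6, 7.3]
width: 0.0209
```

```bash
python3 - <<'E'
from rig import manip
from h import *
np.set_printoptions(precision=4,suppress=True)
s=manip.get_state(); print(s['clock'],s['qpos'],s['position'],s['width'],s['contact_force']);print(toolR(s))
E
```

```text
4.4667 [-0.5347  0.5885  1.5047 -0.0019  1.0396 -0.6181] [ 0.6267 -0.2911  0.0336] 0.020905782872898904 [-1.3249 -0.5733  7.3298]
[[ 0.0067 -0.0842  0.9964]
 [-0.0059  0.9964  0.0843]
 [-1.     -0.0064  0.0062]]
```

Emit:
move_arm([
  [[-40, 0, 0], 0, 5],
  [[-80, 0, 0], 0, 5],
  [[-110, 30, -2], -0.12, 5],
  [[-136, 65, -5], -0.24, 5],
  [[-136, 105, -8], -0.36, 5],
  [[-136, 145, -11], -0.48, 5],
  [[-136, 185, -14], -0.6, 5],
  [[-136, 225, -17], -0.72, 5],
], force=90)

```text
clock: 5.13
position: [0.5889, -0.0657, 0.1684]
ee_rot: [0.651, -0.281, 0.648, 0.276]
contact_force: [1.0, 0.7, -2.4]
width: 0.0206
```

```bash
python3 - <<'E'
from rig import manip
from h import *
np.set_printoptions(precision=4,suppress=True)
s=manip.get_state(); print(s['clock'],s['qpos'],s['position'],s['width'],s['contact_force']);print(toolR(s))
print(delta(s,[.545,.2355,.17],1.511))
E
```

```text
5.1333 [-0.226   0.3385  1.5737 -0.0041  1.2212 -1.0344] [ 0.5889 -0.0657  0.1684] 0.02062920681880824 [ 1.0216  0.6765 -2.3835]
[[ 0.0071 -0.7241  0.6896]
 [-0.0056  0.6896  0.7242]
 [-1.     -0.009   0.0008]]
(array([ -3.6247, 239.4795, 187.7935]), np.float64(-0.7011824967757008), np.float64(0.8098175032242994))
```

Emit:
move_arm([
  [[0, 30, 24], -0.1, 5],
  [[0, 60, 48], -0.2, 5],
  [[0, 90, 72], -0.3, 5],
  [[-1, 120, 96], -0.4, 5],
  [[-2, 150, 120], -0.5, 5],
  [[-3, 180, 143], -0.6, 5],
  [[-3, 210, 166], -0.7, 5],
  [[-3, 239, 188], -0.701, 5],
])

```text
clock: 5.8
position: [0.5445, 0.2374, 0.1695]
ee_rot: [0.514, -0.489, 0.513, 0.483]
contact_force: [0.7, 0.2, -2.1]
width: 0.0206
```

Emit:
move_arm([
  [[0, 0, 0], 0, 5],
  [[0, 0, 0], 0, 5],
])

```text
clock: 5.97
position: [0.5434, 0.2397, 0.1694]
ee_rot: [0.513, -0.49, 0.512, 0.484]
contact_force: [-0.5, -0.7, -1.7]
width: 0.0208
```

```bash
python3 - <<'E'
from rig import manip,viewer,finder
from h import *
np.set_printoptions(precision=4,suppress=True)
s=manip.get_state(); print(s['clock'],s['qpos'],s['position'],s['width'],s['contact_force']);print(toolR(s))
print(delta(s,[.545,.2355,.11],1.511))
W=viewer.get_calibration('wrist'); cv2.imwrite('pics/w3.png',viewer.get_image('wrist')[:,:,::-1]); 
im=viewer.get_image('scene')[:,:,::-1]; cv2.imwrite('pics/s3.png',cv2.resize(im[90:260,260:480],None,fx=3.5,fy=3.5,interpolation=cv2.INTER_CUBIC))
im=viewer.get_image('top')[:,:,::-1]; cv2.imwrite('pics/t3.png',cv2.resize(im[130:300,120:360],None,fx=3.2,fy=3.2,interpolation=cv2.INTER_CUBIC))
E
```

```text
5.9667 [ 0.3025  0.3415  1.5662 -0.0073  1.2289 -1.2138] [0.5434 0.2397 0.1694] 0.02078011387284213 [-0.4851 -0.7014 -1.7249]
[[ 0.0068 -0.9986  0.052 ]
 [-0.0051  0.0519  0.9986]
 [-1.     -0.007  -0.0048]]
(array([59.4609, -1.374 , -3.7964]), np.float64(0.007788966226115468), np.float64(1.5187889662261154))
```

View pics/w3.png

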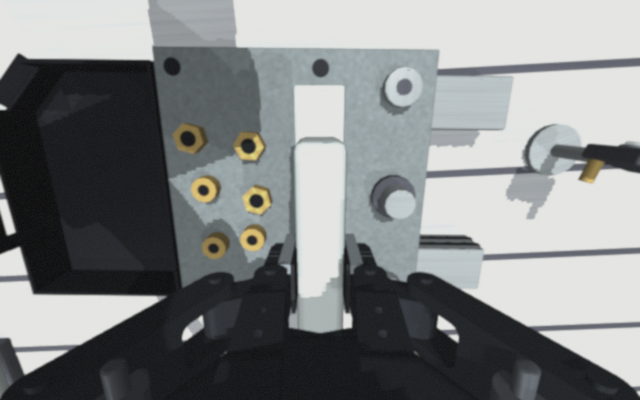

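View pics/s3.png

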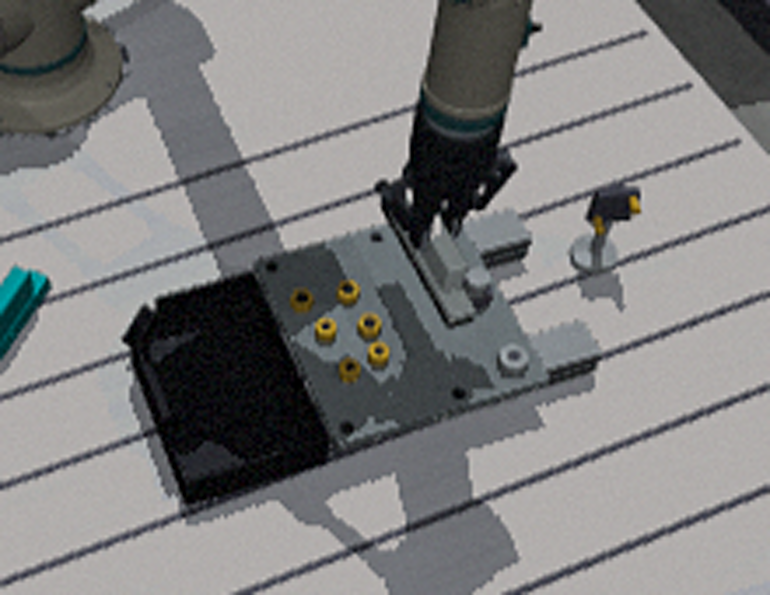

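View pics/t3.png

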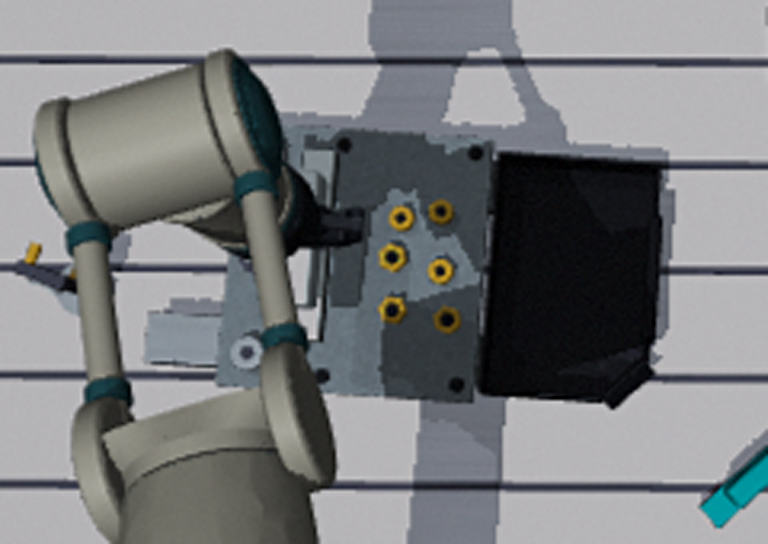

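```bash
python3 - <<'E'
from rig import manip,viewer,finder
from h import *
np.set_printoptions(precision=4,suppress=True)
W=viewer.get_calibration('wrist')
for uv in((188,138),(250,146),(203,190),(256,201),(214,246),(253,240)): print(ray(W,uv,.06))
for uv in((154,46),(438,51),(182,290)): print('pl',ray(W,uv,.053))
for uv in((150,62),(20,60)): print('tote',ray(W,uv,.05))
s=manip.get_state();print(s['position'],delta(s,[.539,.2355,.093],1.515))
a=cv2.imread('pics/w3.png')
g=s['position']
for z in(.1358,): 
  P=[p+[0,0,z] for p in w(SCR,g[0]-.0025,g[1],-.052)]
  for p in P: cv2.polylines(a,[cv2.convexHull(proj(W,p).astype(np.float32)).astype(int)],True,(0,0,255))
for p in w(TOTE,.530,.0205,-.061)+w(PLATE,.5415,.2155,-.06): cv2.polylines(a,[cv2.convexHull(proj(W,p).astype(np.float32)).astype(int)],True,(0,255,0))
cv2.imwrite('pics/w3b.png',a)
E
```

```text
[0.4873 0.1291 0.06  ]
[0.4969 0.1801 0.06  ]
[0.5324 0.1344 0.06  ]
[0.5449 0.1797 0.06  ]
[0.5857 0.1359 0.06  ]
[0.5818 0.1726 0.06  ]
pl [0.4149 0.1115 0.053 ]
pl [0.4317 0.3367 0.053 ]
pl [0.6341 0.0939 0.053 ]
tote [0.4257 0.1043 0.05  ]
tote [ 0.418  -0.0017  0.05  ]
[0.5445 0.2365 0.1695] (array([76.4221,  5.9934, -0.8207]), np.float64(-0.0009110616726639709), np.float64(1.514088938327336))
```

View pics/w3b.png

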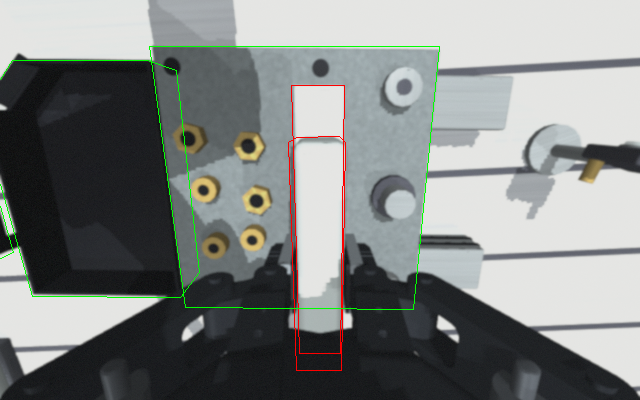

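Emit:
move_arm([
  [[20, 5, -1], 0, 5],
  [[50, 6, -1], 0, 5],
  [[70, 6, -1], 0, 5],
  [[80, 6, -1], 0, 5],
  [[80, 6, -1], 0, 5],
  [[80, 6, -1], 0, 5],
])

```text
clock: 6.62
position: [0.5399, 0.2345, 0.0898]
ee_rot: [0.515, -0.489, 0.514, 0.482]
contact_force: [0.0, -0.0, -1.7]
width: 0.0201
```

```bash
python3 - <<'E'
from rig import manip,viewer,finder
from h import *
np.set_printoptions(precision=4,suppress=True)
s=manip.get_state(); print(s['clock'],s['position'],s['width'],s['contact_force']);print(toolR(s))
W=viewer.get_calibration('wrist'); cv2.imwrite('pics/w4.png',viewer.get_image('wrist')[:,:,::-1]); 
print(delta(s,[.531,.095,.089],1.511))
E
```

```text
6.6167 [0.5399 0.2345 0.0898] 0.020128812280222227 [ 0.0463 -0.0128 -1.6589]
[[ 0.0077 -0.9983  0.0584]
 [-0.006   0.0584  0.9983]
 [-1.     -0.008  -0.0055]]
(array([   1.5586,    0.7038, -139.7629]), np.float64(0.0013609910576137807), np.float64(1.5123609910576137))
```

View pics/w4.png

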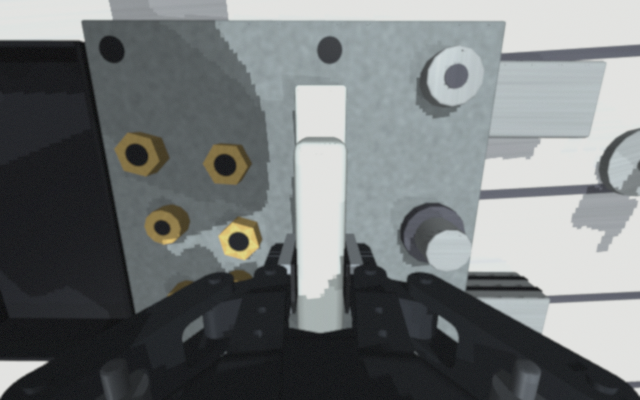

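Emit:
move_arm([
  [[0, 0, -6], 0, 5],
  [[0, 0, -16], 0, 5],
  [[0, 0, -28], 0, 5],
  [[0, 0, -40], 0, 5],
  [[0, 0, -52], 0, 5],
  [[0, 0, -64], 0, 5],
  [[0, 0, -75], 0, 5],
  [[0, 0, -85], 0, 5],
])

```text
clock: 7.33
position: [0.5351, 0.1485, 0.0908]
ee_rot: [0.515, -0.489, 0.514, 0.482]
contact_force: [0.2, 0.3, -3.6]
width: 0.0205
```

Emit:
move_arm([
  [[0, 0, -9], 0, 5],
  [[0, 0, -18], 0, 5],
  [[0, 0, -27], 0, 5],
  [[0, 0, -36], 0, 5],
  [[0, 0, -45], 0, 5],
  [[0, 0, -54], 0, 5],
  [[0, 0, -60], 0, 5],
  [[0, 0, -60], 0, 5],
])

```text
clock: 8.0
position: [0.5315, 0.0873, 0.0911]
ee_rot: [0.515, -0.488, 0.514, 0.481]
contact_force: [0.1, 0.4, -1.6]
width: 0.02
```

```bash
python3 - <<'E'
from rig import manip,viewer,finder
from h import *
np.set_printoptions(precision=4,suppress=True)
s=manip.get_state(); print(s['clock'],s['position'],s['width'],s['contact_force']);print(toolR(s))
cv2.imwrite('pics/w5.png',viewer.get_image('wrist')[:,:,::-1]); 
im=viewer.get_image('scene')[:,:,::-1]; cv2.imwrite('pics/s5.png',cv2.resize(im[130:260,270:450],None,fx=4.3,fy=4.3,interpolation=cv2.INTER_CUBIC))
E
```

```text
8.0 [0.5315 0.0873 0.0911] 0.02002067914194882 [ 0.0552  0.4175 -1.5711]
[[ 0.0086 -0.9982  0.0598]
 [-0.0061  0.0598  0.9982]
 [-0.9999 -0.0089 -0.0056]]
```

View pics/w5.png

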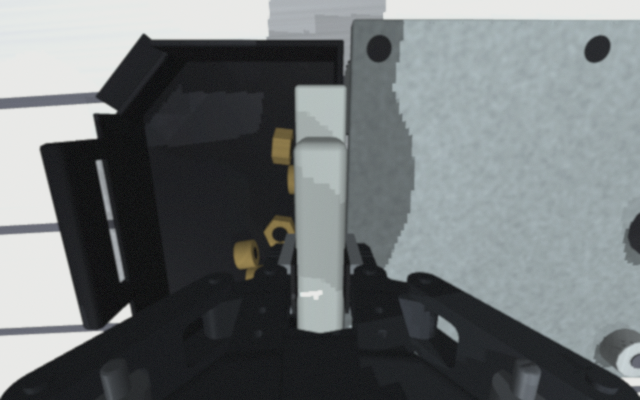

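View pics/s5.png

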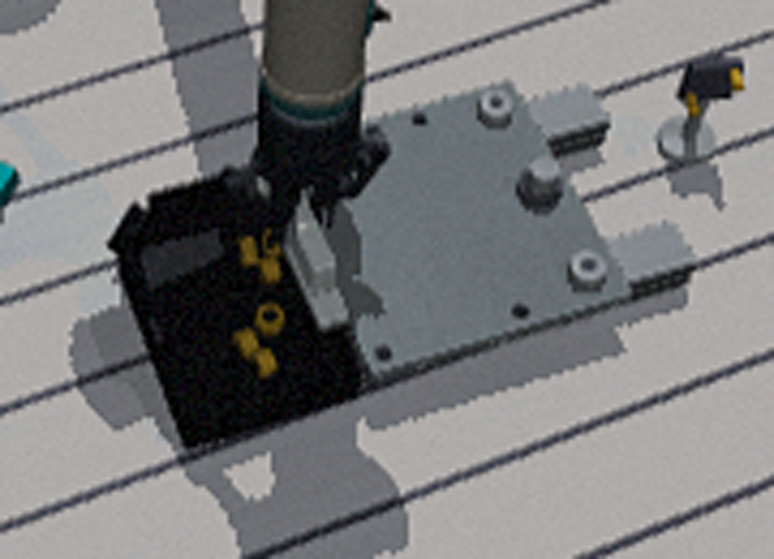

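Emit:
move_arm([
  [[-15, 0, 8], 0, 5],
  [[-18, 0, 28], 0, 5],
  [[-18, 0, 53], 0, 5],
  [[-18, 0, 78], 0, 5],
  [[-18, 0, 103], 0, 5],
  [[-15, 0, 123], 0, 5],
  [[-10, 0, 133], 0, 5],
  [[-6, 0, 135], 0, 5],
])

```text
clock: 8.77
position: [0.5395, 0.2254, 0.096]
ee_rot: [0.515, -0.489, 0.513, 0.482]
contact_force: [-0.3, -0.4, -3.1]
width: 0.0205
```

```bash
python3 - <<'E'
from rig import manip,viewer,finder
from h import *
np.set_printoptions(precision=4,suppress=True)
s=manip.get_state(); print(s['clock'],s['position'],s['qpos'],s['contact_force']);
im=viewer.get_image('top')[:,:,::-1]; cv2.imwrite('pics/t6.png',cv2.resize(im[150:270,170:350],None,fx=4.4,fy=4.4,interpolation=cv2.INTER_CUBIC))
E
```

```text
8.7667 [0.5395 0.2254 0.096 ] [ 0.2812  0.3914  1.6897 -0.0079  1.053  -1.229 ] [-0.2726 -0.3638 -3.057 ]
```

View pics/t6.png

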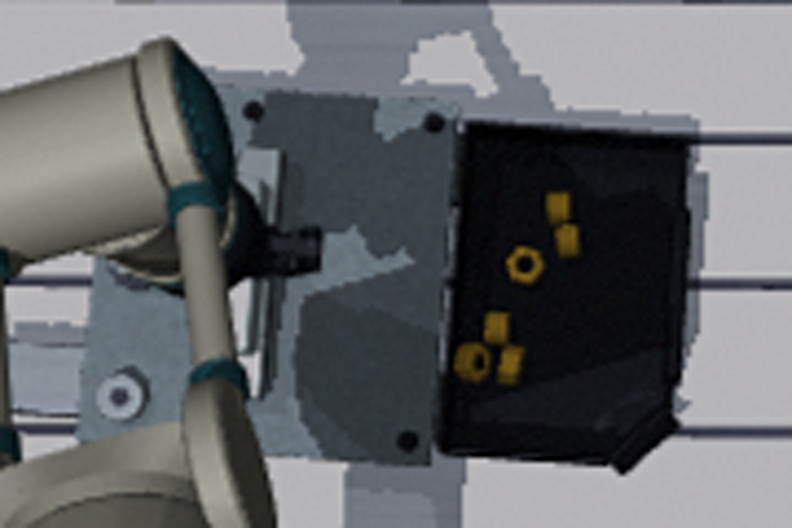

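Emit:
move_arm([
  [[5, 0, 0], 0, 5],
  [[8, 0, 0], 0, 5],
  [[9.5, 0, 0], 0, 5],
  [[10, 0, 0], 0, 5],
  [[10, 0, 0], 0, 5],
])

```text
clock: 9.23
position: [0.5384, 0.2231, 0.0863]
ee_rot: [0.515, -0.488, 0.514, 0.482]
contact_force: [-2.4, 0.1, 6.4]
width: 0.0203
```

Touched down on the plate. Open and rise.

Emit:
move_arm([
  [[0, 0, 0], 0, 25],
  [[0, 0, 0], 0, 40],
  [[-1, 0, 0], 0, 60],
  [[-3, 0, 0], 0, 60],
  [[-20, 0, 0], 0, 60],
  [[-50, 0, 0], 0, 60],
  [[-85, 0, 0], 0, 60],
  [[-110, 0, 0], 0, 70],
])

```text
clock: 9.9
position: [0.5384, 0.2238, 0.1987]
ee_rot: [0.515, -0.488, 0.514, 0.482]
contact_force: [0.5, -0.0, 1.3]
width: 0.0692
```

```bash
python3 - <<'E'
from rig import manip,viewer,finder
from h import *
np.set_printoptions(precision=4,suppress=True)
s=manip.get_state(); print(s['clock'],s['position'],s['qpos'],s['contact_force'],s['width']);print(toolR(s))
cv2.imwrite('pics/w7.png',viewer.get_image('wrist')[:,:,::-1]); 
th=-.061; g=[.530+np.sin(-th)*-.073*1, .0205-.073]; print('bar guess',g)
c,sn=np.cos(th),np.sin(th); g=np.array([.530,.0205])+np.array([[c,-sn],[sn,c]])@[0,-.073]; print(g)
print(delta(s,[g[0],g[1],.2],1.511))
E
```

```text
9.9 [0.5384 0.2238 0.1987] [ 0.2792  0.3044  1.5462 -0.0077  1.2843 -1.2305] [ 0.5147 -0.0075  1.2862] 0.0692033330280607
[[ 0.0085 -0.9982  0.0589]
 [-0.0052  0.0589  0.9983]
 [-1.     -0.0088 -0.0047]]
bar guess [np.float64(0.5255497610884161), -0.05249999999999999]
[ 0.5255 -0.0524]
(array([   0.0631,   -3.4216, -276.4268]), np.float64(0.0008350274203243746), np.float64(1.5118350274203243))
```

View pics/w7.png

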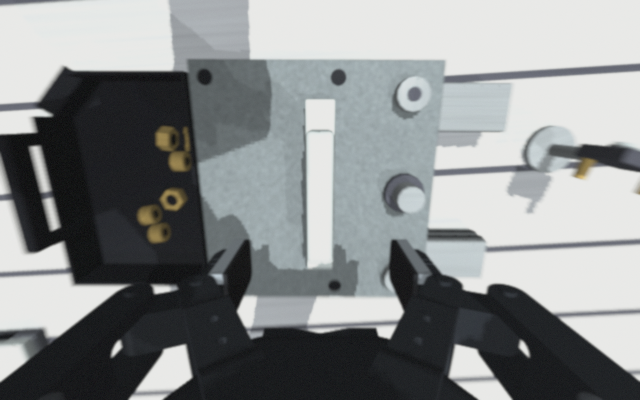

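Emit:
move_arm([
  [[0, 0, -35], 0, 70],
  [[0, 0, -74], 0, 70],
  [[0, -1, -113], 0, 70],
  [[0, -1, -152], 0, 60],
  [[0, -2, -191], 0, 60],
  [[0, -3, -230], 0, 60],
  [[0, -3, -262], 0, 60],
  [[0, -3, -276], 0, 60],
])

```text
clock: 10.62
position: [0.5277, -0.0552, 0.2042]
ee_rot: [0.519, -0.49, 0.512, 0.479]
contact_force: [-0.4, -0.5, 0.1]
width: 0.0599
```

Emit:
move_arm([
  [[0, 0, 0], 0, 60],
  [[0, 0, 0], 0, 60],
])

```text
clock: 10.78
position: [0.5275, -0.0561, 0.204]
ee_rot: [0.519, -0.489, 0.512, 0.478]
contact_force: [-0.8, -0.3, -0.6]
width: 0.06
```

```bash
python3 - <<'E'
from rig import manip,viewer,finder
from h import *
np.set_printoptions(precision=4,suppress=True)
s=manip.get_state(); print(s['clock'],s['position'],s['qpos'],s['contact_force'],s['width']);print(toolR(s))
W=viewer.get_calibration('wrist');a=viewer.get_image('wrist')[:,:,::-1].copy()
rs=finder.trace('tote','wrist'); print([(r['centre'],r['score'],r['mask'].sum()) for r in rs]); np.save('pics/w8.npy',rs[0]['mask'])
cv2.imwrite('pics/w8raw.png',a)
for p in w(TOTE,.530,.0205,-.061): cv2.polylines(a,[cv2.convexHull(proj(W,p).astype(np.float32)).astype(int)],True,(0,255,0))
cv2.imwrite('pics/w8.png',a)
E
```

```text
10.7833 [ 0.5275 -0.0561  0.204 ] [-0.2368  0.2168  1.657  -0.0006  1.2497 -1.7431] [-0.774  -0.2852 -0.5587] 0.05995369357299108
[[ 0.0175 -0.9978  0.0644]
 [-0.0048  0.0643  0.9979]
 [-0.9998 -0.0177 -0.0036]]
[([392.7, 165.9], 0.94, np.int64(28382))]
```

View pics/w8.png

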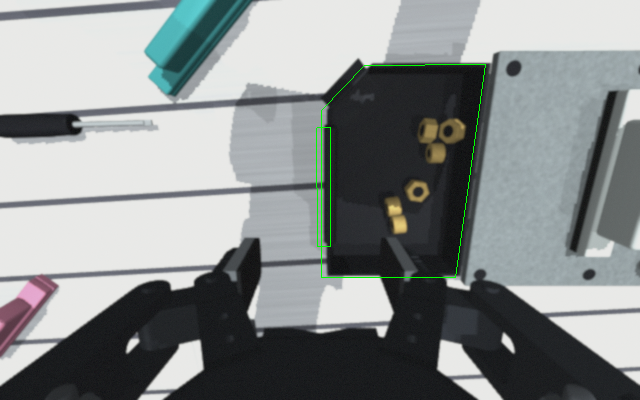

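```bash
python3 - <<'E'
from rig import manip,viewer,finder
from h import *
np.set_printoptions(precision=4,suppress=True)
W=viewer.get_calibration('wrist');m=np.load('pics/w8.npy').astype(float)
print(manip.get_state()['position'])
mm=m.copy(); mm[225:]=0
def f(v):
    s=sil(W,w(TOTE,*v)); s[225:]=0
    return 1-np.minimum(s,mm).sum()/np.maximum(s,mm).sum()
x0=np.array([.53,.0205,-.061]); r=minimize(f,x0,method='Nelder-Mead',options=dict(initial_simplex=np.array([x0]+[x0+d for d in np.diag([.01,.01,.05])]))); print(r.x,r.fun)
a=cv2.imread('pics/w8raw.png')
g=cv2.convertScaleAbs(a,alpha=2.2,beta=20)
k,_=cv2.findContours((m>0).astype(np.uint8),0,2)
b=cv2.resize(g[50:290,290:510],None,fx=2.4,fy=2.4,interpolation=cv2.INTER_CUBIC)
cv2.drawContours(b,[((q-[290,50])*2.4).astype(int) for q in k],-1,(0,0,255),1)
for p in w(TOTE,*r.x): cv2.polylines(b,[((cv2.convexHull(proj(W,p).astype(np.float32))-[290,50])*2.4).astype(int)],True,(0,255,0))
cv2.imwrite('pics/w8c.png',b)
E
```

```text
[ 0.5276 -0.0543  0.2041]
[ 0.5283  0.0268 -0.0583] 0.11449684483655143
```

View pics/w8c.png

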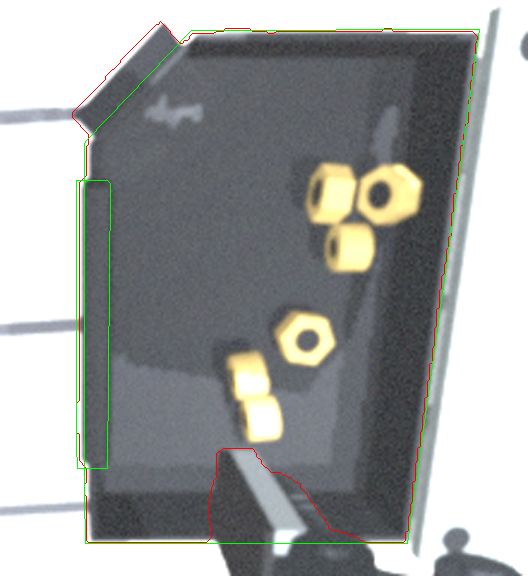

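```bash
python3 - <<'E'
from rig import manip,viewer,finder
from h import *
np.set_printoptions(precision=4,suppress=True)
W=viewer.get_calibration('wrist');a=viewer.get_image('wrist');m=finder.trace('tote','wrist')[0]['mask'].astype(float)
s=manip.get_state();print(s['position'],s['clock'],s['qd'])
keep=np.ones((400,640));keep[225:]=0; keep[:112,:375]=0
def f(v):
    q=sil(W,w(TOTE,*v))*keep; return 1-np.minimum(q,m*keep).sum()/np.maximum(q,m*keep).sum()
x0=np.array([.53,.0225,-.061]); r=minimize(f,x0,method='Nelder-Mead',options=dict(initial_simplex=np.array([x0]+[x0+d for d in np.diag([.01,.01,.05])]))); print(r.x,r.fun)
v=r.x; 
print(ray(W,(325,125),.086),ray(W,(325,245),.086))
b=np.array([v[0],v[1]])+np.array([np.sin(v[2])*.073,-np.cos(v[2])*.073]); print('bar',b)
print(delta(s,[b[0],b[1],.056],v[2]+np.pi/2)); print(toolR(s))
E
```

```text
[ 0.5277 -0.0538  0.2042] 10.9833 [ 0.0038 -0.0003 -0.0015 -0.0062 -0.0016 -0.002 ]
[ 0.529   0.0248 -0.0616] 0.09665616248017983
[ 0.4679 -0.0461  0.086 ] [ 0.5788 -0.0525  0.086 ]
bar [ 0.5245 -0.0481]
(array([148.0608,   6.1379,   6.0553]), np.float64(0.00135160516738142), np.float64(1.5105113054285264))
[[ 0.0177 -0.998   0.0602]
 [-0.0043  0.0602  0.9982]
 [-0.9998 -0.0179 -0.0032]]
```

Emit:
move_arm([
  [[30, 3, 2], 0, 60],
  [[65, 5, 4], 0, 60],
  [[100, 6, 5], 0, 60],
  [[128, 6, 5], 0, 60],
  [[141, 6, 5], 0, 60],
  [[147, 6, 5], 0, 60],
  [[147, 6, 5], 0, 60],
])

```text
clock: 11.57
position: [0.5238, -0.0479, 0.0558]
ee_rot: [0.517, -0.49, 0.511, 0.481]
contact_force: [0.2, 0.5, 0.8]
width: 0.0599
```

Emit:
move_arm([
  [[0, 0, 0], 0, 30],
  [[0, 0, 0], 0, 15],
  [[0, 0, 0], 0, 2],
  [[0, 0, 0], 0, 2],
  [[0, 0, 0], 0, 2],
  [[0, 0, 0], 0, 2],
  [[0, 0, 0], 0, 2],
  [[0, 0, 0], 0, 2],
], force=110)

```text
clock: 12.23
position: [0.5248, -0.048, 0.0572]
ee_rot: [0.518, -0.49, 0.511, 0.48]
contact_force: [-0.5, -0.8, 6.4]
width: 0.0101
```

```bash
python3 - <<'E'
from rig import manip,viewer,finder
from h import *
np.set_printoptions(precision=4,suppress=True)
s=manip.get_state(); print(s['clock'],s['position'],s['qpos'],s['contact_force'],s['width'],s['moment']);print(toolR(s))
cv2.imwrite('pics/w9.png',viewer.get_image('wrist')[:,:,::-1])
E
```

```text
12.2333 [ 0.5248 -0.048   0.0572] [-0.2235  0.3563  1.8726  0.0005  0.8947 -1.7355] [-0.4604 -0.823   6.4216] 0.010113401698297138 [0.218  0.0981 0.0066]
[[ 0.0176 -0.9981  0.0591]
 [-0.0036  0.0591  0.9982]
 [-0.9998 -0.0178 -0.0026]]
```

View pics/w9.png

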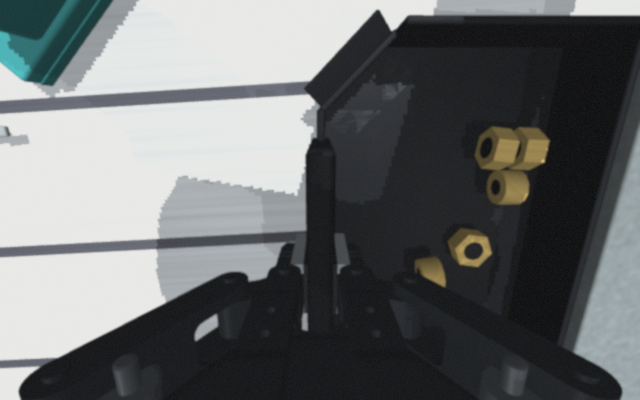

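Emit:
move_arm([
  [[-4, 0, 0], 0, 2],
  [[-12, 0, 0], 0, 2],
  [[-24, 0, 0], 0, 2],
  [[-38, 0, 0], 0, 2],
  [[-54, 0, 0], 0, 2],
  [[-70, 0, 0], 0, 2],
  [[-84, 0, 0], 0, 2],
  [[-92, 0, 0], 0, 2],
], force=120)

```text
clock: 12.95
position: [0.5236, -0.0479, 0.1509]
ee_rot: [0.518, -0.491, 0.511, 0.479]
contact_force: [-0.5, 0.1, -3.2]
width: 0.0101
```

```bash
python3 - <<'E'
from rig import manip,viewer,finder
from h import *
np.set_printoptions(precision=4,suppress=True)
s=manip.get_state(); print(s['clock'],s['position'],s['qpos'],s['contact_force'],s['width'],s['moment']);print(toolR(s))
im=viewer.get_image('scene')[:,:,::-1]; cv2.imwrite('pics/s10.png',cv2.resize(im[110:260,250:470],None,fx=3.5,fy=3.5,interpolation=cv2.INTER_CUBIC))
E
```

```text
12.95 [ 0.5236 -0.0479  0.1509] [-0.2237  0.2517  1.7516 -0.      1.1183 -1.7354] [-0.4872  0.1076 -3.24  ] 0.010117066610326112 [-0.2594  0.0011 -0.0178]
[[ 0.0195 -0.9981  0.0591]
 [-0.0045  0.059   0.9982]
 [-0.9998 -0.0198 -0.0033]]
```

View pics/s10.png

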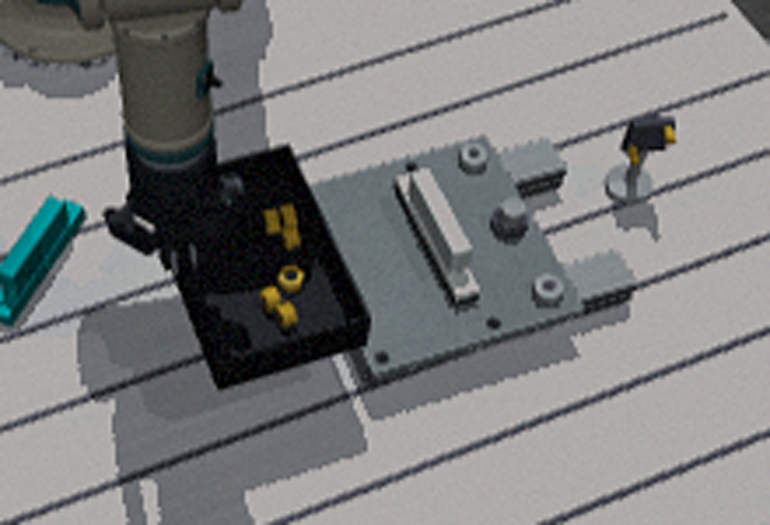

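Emit:
move_arm([
  [[-10, 0, 0], 0.04, 2],
  [[-24, 0, 0], 0.11, 2],
  [[-40, 0, 0], 0.19, 2],
  [[-56, 0, 0], 0.27, 2],
  [[-72, 0, 0], 0.35, 2],
  [[-88, 0, 0], 0.43, 2],
  [[-104, 0, 0], 0.51, 2],
  [[-120, 0, 0], 0.59, 2],
])

```text
clock: 13.67
position: [0.5207, -0.0474, 0.2715]
ee_rot: [0.639, -0.318, 0.629, 0.309]
contact_force: [0.5, -0.8, -3.7]
width: 0.0097
```

Emit:
move_arm([
  [[-12, 0, 0], 0.08, 2],
  [[-24, 0, 0], 0.16, 2],
  [[-34, 0, 0], 0.24, 2],
  [[-42, 0, 0], 0.31, 2],
  [[-46, 0, 0], 0.35, 2],
  [[-48, 0, 0], 0.36, 2],
])

```text
clock: 14.17
position: [0.5193, -0.0472, 0.3192]
ee_rot: [0.685, -0.197, 0.674, 0.191]
contact_force: [-0.6, -0.4, -2.8]
width: 0.01
```

```bash
python3 - <<'E'
from rig import manip,viewer,finder
from h import *
from scipy.optimize import least_squares
np.set_printoptions(precision=4,suppress=True)
s=manip.get_state(); print(s['clock'],s['position'],s['qpos'],s['contact_force'],s['width'],s['moment']);print(toolR(s))
D=[([.2766,1.5062,1.3607],[.20070,-.53826,.23042]),([.3412,1.4712,1.3288],[.4823,-.3723,.2063]),([.4813,1.333,1.3274],[.6258,-.2885,.1703]),([.5885,1.5047,1.0396],[.6267,-.2911,.0336]),([.3385,1.5737,1.2212],[.5889,-.0657,.1684]),([.3914,1.6897,1.053],[.5395,.2254,.096]),([.2168,1.657,1.2497],[.5275,-.0561,.204]),([.3563,1.8726,.8947],[.5248,-.048,.0572]),(s['qpos'][[1,2,4]],s['position'])]
def f(p):
    a,L1,L2,e,d,h=p;o=[]
    for q,x in D:
        A=q[0];B=q[0]+q[1];C=B+q[2]
        r=a+L1*np.sin(A)+L2*np.sin(B)+e*np.cos(B)+d*np.sin(C); z=h+L1*np.cos(A)+L2*np.cos(B)-e*np.sin(B)+d*np.cos(C)
        o+=[r-np.hypot(x[0],x[1]),z-x[2]]
    return np.array(o+[1e-3*(d-.25)])
r=least_squares(f,[0,.4,.4,0,.25,.2]); print(r.x,np.abs(r.fun).max()); 
E
```

```text
14.1667 [ 0.5193 -0.0472  0.3192] [-0.2238  0.1462  1.4621 -0.0005  1.5154 -0.7804] [-0.6224 -0.395  -2.7501] 0.009985487320784147 [-0.1277  0.2151  0.0142]
[[ 0.0174 -0.5282  0.8489]
 [-0.0044  0.849   0.5283]
 [-0.9998 -0.013   0.0124]]
[0.0045 0.627  0.4213 0.06   0.3812 0.1556] 0.0002772279710082648
```

```bash
cat > fk.py <<'E'
import numpy as np
from scipy.optimize import least_squares
off=.0696
D=[([.2766,1.5062,1.3607],[.20070,-.53826,.23042]),([.3412,1.4712,1.3288],[.4823,-.3723,.2063]),([.4813,1.333,1.3274],[.6258,-.2885,.1703]),([.5885,1.5047,1.0396],[.6267,-.2911,.0336]),([.3385,1.5737,1.2212],[.5889,-.0657,.1684]),([.3914,1.6897,1.053],[.5395,.2254,.096]),([.2168,1.657,1.2497],[.5275,-.0561,.204]),([.3563,1.8726,.8947],[.5248,-.048,.0572]),([.1462,1.4621,1.5154],[.5193,-.0472,.3192])]
def fk(p,q):
    a,L1,L2,e,d,h=p
    A=q[0];B=q[0]+q[1];C=B+q[2]
    return a+L1*np.sin(A)+L2*np.sin(B)+e*np.cos(B)+d*np.sin(C), h+L1*np.cos(A)+L2*np.cos(B)-e*np.sin(B)+d*np.cos(C), C
def f(p):
    o=[]
    for q,x in D:
        r,z,_=fk(p,q); o+=[r-np.sqrt(x[0]**2+x[1]**2-off**2),z-x[2]]
    return np.array(o+[1e-3*(p[4]-.25)])
R=least_squares(f,[0,.4,.4,0,.25,.2]); P=R.x
if __name__=='__main__':
    np.set_printoptions(precision=4,suppress=True); print(P,np.abs(R.fun).max())
    for z in(.1,.2,.3,.4,.5,.6):
        best=(0,)
        for q2 in np.linspace(-.75,2.08,200):
            for q3 in np.linspace(.22,2.7,200):
                q5=np.pi-q2-q3
                if .11<=q5<=2.71:
                    r,zz,_=fk(P,(q2,q3,q5))
                    if abs(zz-z)<.006 and r>best[0]: best=(r,q2,q3,q5)
        print(z,np.round(best,3))
E
python3 fk.py
```

```text
[-0.0001  0.6299  0.4212  0.0608  0.3663  0.1387] 0.00022468419544652285
0.1 [0.985 1.099 0.245 1.798]
0.2 [0.947 0.999 0.232 1.91 ]
0.3 [0.894 0.885 0.245 2.011]
0.4 [0.827 0.772 0.232 2.137]
0.5 [0.743 0.644 0.245 2.253]
0.6 [0.63  0.501 0.232 2.408]
```

Emit:
move_arm([
  [[-8, -10, 10], 0, 2],
  [[-22, -28, 28], 0, 2],
  [[-38, -48, 48], 0, 2],
  [[-54, -68, 69], 0, 2],
  [[-72, -90, 91], 0, 2],
  [[-90, -112, 113], 0, 2],
  [[-108, -132, 133], 0, 2],
  [[-122, -146, 148], 0, 2],
])

```text
clock: 14.83
position: [0.7219, -0.0932, 0.4439]
ee_rot: [0.685, -0.197, 0.675, 0.191]
contact_force: [0.3, -0.1, -2.3]
width: 0.0104
```

```bash
cat > st.py <<'E'
from rig import manip,viewer,finder
from h import *
np.set_printoptions(precision=4,suppress=True)
s=manip.get_state(); print(s['clock'],s['position'],s['qpos'],s['contact_force'],s['width']);R=toolR(s);print(R)
q=s['qpos'];u=np.array([np.cos(q[0]),np.sin(q[0]),0]); print('tilt deg',np.degrees(np.arccos(-R[2,0])),'dir',np.degrees(np.arctan2(R[1,0],R[0,0])))
print('outward in tool axes',R.T@u,'up',R.T@[0,0,1.])
# tote frame: tote z = -tool x; tote y= +tool z (approx)
tz=-R[:,0];ty=R[:,2];tx=np.cross(ty,tz); T=np.c_[tx,ty,tz]
for n,c in dict(spout=(-90,-55,0),mxpy=(-110,75,0),pxmy=(110,-75,0),pxpy=(110,75,0)).items(): print(n,np.round((T@(np.array(c)-[0,-73,74]))[2],1),end=' ')
print(); g=T.T@[0,0,-1.]; print('downhill in tote axes',g)
E
python3 st.py
```

```text
14.8333 [ 0.7219 -0.0932  0.4439] [-0.2235  0.5178  0.6138 -0.0008  1.9932 -0.7808] [ 0.3127 -0.1278 -2.3022] 0.010362419153677171
[[ 0.0162 -0.5285  0.8488]
 [-0.0044  0.8489  0.5286]
 [-0.9999 -0.0123  0.0114]]
tilt deg 0.9596263890640653 dir -15.2706029091149
outward in tool axes [ 0.0167 -0.7035  0.7105] up [-0.9999 -0.0123  0.0114]
spout -74.9 mxpy -73.7 pxmy -72.7 pxpy -71.0 
downhill in tote axes [-0.0123 -0.0114 -0.9999]
```

Emit:
move_arm([
  [[0, -12, 12], 0, 2],
  [[0, -26, 26], 0, 2],
  [[0, -40, 40], 0, 2],
  [[0, -54, 54], 0, 2],
  [[0, -68, 69], 0, 2],
  [[0, -82, 83], 0, 2],
  [[0, -96, 97], 0, 2],
  [[0, -110, 111], 0, 2],
])

```text
clock: 15.5
position: [0.8291, -0.1211, 0.415]
ee_rot: [0.696, -0.203, 0.663, 0.186]
contact_force: [-0.2, 0.2, -2.7]
width: 0.01
```

```bash
python3 st.py
```

```text
15.5 [ 0.8291 -0.1211  0.415 ] [-0.2288  0.7581  0.2204  0.0023  2.1113 -0.7846] [-0.165   0.1525 -2.6977] 0.010024537286689162
[[ 0.0509 -0.5278  0.8478]
 [-0.0098  0.8486  0.5289]
 [-0.9987 -0.0352  0.038 ]]
tilt deg 2.96890847783283 dir -10.89480920730852
outward in tool axes [ 0.0518 -0.7065  0.7058] up [-0.9987 -0.0352  0.038 ]
spout -76.4 mxpy -72.1 pxmy -70.1 pxpy -64.4 
downhill in tote axes [-0.0352 -0.038  -0.9987]
```

Emit:
move_arm([
  [[0, -28, 28], 0, 2],
  [[0, -57, 57], 0, 2],
  [[0, -86, 86], 0, 2],
  [[0, -115, 115], 0, 2],
  [[0, -144, 144], 0, 2],
  [[0, -173, 173], 0, 2],
  [[0, -202, 202], 0, 2],
  [[0, -230, 230], 0, 2],
])

```text
clock: 16.17
position: [0.8962, -0.1463, 0.3345]
ee_rot: [0.707, -0.208, 0.652, 0.181]
contact_force: [0.5, 0.7, -4.1]
width: 0.0102
```

```bash
python3 st.py
```

```text
16.1667 [ 0.8962 -0.1463  0.3345] [-0.2404  0.854   0.2213  0.0058  1.9801 -0.7951] [ 0.4872  0.6565 -4.0715] 0.010153190498202246
[[ 0.0849 -0.5264  0.846 ]
 [-0.0154  0.8483  0.5293]
 [-0.9963 -0.0579  0.0639]]
tilt deg 4.948531635815176 dir -10.267655568824814
outward in tool axes [ 0.0861 -0.7132  0.6957] up [-0.9963 -0.0579  0.0639]
spout -77.8 mxpy -70.6 pxmy -67.5 pxpy -57.9 
downhill in tote axes [-0.0579 -0.0639 -0.9963]
```

Emit:
move_arm([
  [[-19, -26, 25], 0, 2],
  [[-39, -52, 51], 0, 2],
  [[-58, -77, 76], 0, 2],
  [[-78, -103, 101], 0, 2],
  [[-97, -129, 127], 0, 2],
  [[-117, -155, 152], 0, 2],
  [[-136, -180, 178], 0, 2],
  [[-156, -206, 203], 0, 2],
])

```text
clock: 16.83
position: [0.9042, -0.1588, 0.3412]
ee_rot: [0.718, -0.213, 0.639, 0.175]
contact_force: [0.1, -0.1, -3.7]
width: 0.0101
```

```bash
python3 st.py
```

```text
16.8333 [ 0.9042 -0.1588  0.3412] [-0.2532  0.8479  0.2213  0.01    1.9495 -0.8062] [ 0.1047 -0.0571 -3.6611] 0.01008464985405724
[[ 0.121  -0.5239  0.8432]
 [-0.0217  0.8478  0.5299]
 [-0.9924 -0.0824  0.0912]]
tilt deg 7.062324156781196 dir -10.153596696969721
outward in tool axes [ 0.1226 -0.7196  0.6835] up [-0.9924 -0.0824  0.0912]
spout -79.2 mxpy -69.0 pxmy -64.6 pxpy -50.9 
downhill in tote axes [-0.0824 -0.0912 -0.9924]
```

Emit:
move_arm([
  [[-160, -206, 203], 0, 2],
  [[-160, -206, 203], 0, 2],
])

```text
clock: 17.0
position: [0.9122, -0.1644, 0.3508]
ee_rot: [0.729, -0.219, 0.626, 0.169]
contact_force: [-0.5, -1.3, -3.5]
width: 0.0098
```

```bash
python3 st.py
```

```text
17.0 [ 0.9122 -0.1644  0.3508] [-0.2584  0.8393  0.2209  0.0137  1.9204 -0.81  ] [-0.4991 -1.3191 -3.4812] 0.009832384143483083
[[ 0.1583 -0.5203  0.8392]
 [-0.0285  0.8471  0.5306]
 [-0.987  -0.1079  0.1192]]
tilt deg 9.2555823747961 dir -10.219757809593135
outward in tool axes [ 0.1603 -0.7195  0.6757] up [-0.987  -0.1079  0.1192]
spout -80.6 mxpy -67.3 pxmy -61.4 pxpy -43.5 
downhill in tote axes [-0.1079 -0.1192 -0.987 ]
```

Emit:
move_arm([
  [[-130, -215, 205], 0, 2],
  [[-130, -215, 205], 0, 2],
])

```text
clock: 17.17
position: [0.9222, -0.1716, 0.358]
ee_rot: [0.74, -0.225, 0.613, 0.162]
contact_force: [0.4, 0.1, -3.4]
width: 0.0101
```

Emit:
move_arm([
  [[-115, -220, 210], 0, 2],
  [[-115, -220, 210], 0, 2],
])

```text
clock: 17.33
position: [0.9335, -0.1787, 0.363]
ee_rot: [0.751, -0.231, 0.599, 0.155]
contact_force: [0.4, 1.2, -3.3]
width: 0.01
```

Emit:
move_arm([
  [[-100, -222, 214], 0, 2],
  [[-100, -222, 214], 0, 2],
])

```text
clock: 17.5
position: [0.9453, -0.1853, 0.3675]
ee_rot: [0.761, -0.236, 0.586, 0.149]
contact_force: [0.3, 0.0, -2.6]
width: 0.0099
```

```bash
cat >> st.py <<'E'
import sys
if len(sys.argv)>1:
    n=sys.argv[1]
    cv2.imwrite(f'pics/w{n}.png',viewer.get_image('wrist')[:,:,::-1])
    im=viewer.get_image('scene')[:,:,::-1]; cv2.imwrite(f'pics/s{n}.png',im)
E
python3 st.py 20
```

```text
17.5 [ 0.9453 -0.1853  0.3675] [-0.2749  0.8307  0.2208  0.0251  1.8133 -0.8223] [ 0.2998  0.0103 -2.6147] 0.009890054496080804
[[ 0.2696 -0.503   0.8212]
 [-0.0507  0.8441  0.5337]
 [-0.9616 -0.1855  0.2021]]
tilt deg 15.920032815035954 dir -10.648568405963912
outward in tool axes [ 0.2732 -0.7133  0.6454] up [-0.9616 -0.1855  0.2021]
spout -84.2 mxpy -61.7 pxmy -51.2 pxpy -20.9 
downhill in tote axes [-0.1855 -0.2021 -0.9616]
```

View pics/w20.png

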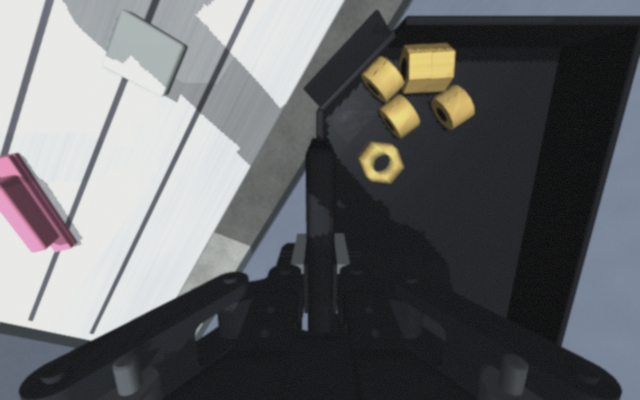

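View pics/s20.png

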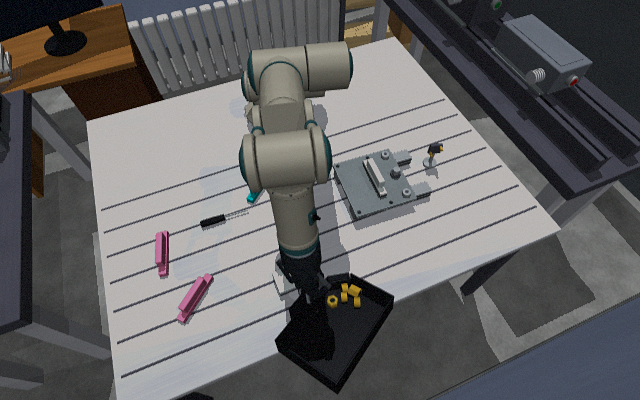

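Emit:
move_arm([
  [[-95, -225, 214], 0, 2],
  [[-95, -225, 214], 0, 2],
])

```text
clock: 17.77
position: [0.9556, -0.1914, 0.372]
ee_rot: [0.77, -0.241, 0.573, 0.143]
contact_force: [-1.2, 1.0, -3.5]
width: 0.0098
```

Emit:
move_arm([
  [[-80, -228, 214], 0, 2],
  [[-80, -228, 214], 0, 2],
])

```text
clock: 17.93
position: [0.9669, -0.1986, 0.3773]
ee_rot: [0.779, -0.247, 0.56, 0.136]
contact_force: [-0.1, -0.4, -3.9]
width: 0.0105
```

Emit:
move_arm([
  [[-65, -230, 214], 0, 2],
  [[-65, -230, 214], 0, 2],
])

```text
clock: 18.1
position: [0.9787, -0.2059, 0.3819]
ee_rot: [0.789, -0.252, 0.546, 0.129]
contact_force: [-0.2, -0.1, -3.5]
width: 0.0098
```

```bash
python3 st.py 21
```

```text
18.1 [ 0.9787 -0.2059  0.3819] [-0.2905  0.8289  0.2211  0.0379  1.7055 -0.8346] [-0.2213 -0.1463 -3.4862] 0.009832243215056735
[[ 0.3711 -0.4787  0.7957]
 [-0.0718  0.8395  0.5386]
 [-0.9258 -0.257   0.2772]]
tilt deg 22.209045712609544 dir -10.947443793538149
outward in tool axes [ 0.3761 -0.6991  0.6081] up [-0.9258 -0.257   0.2772]
spout -86.7 mxpy -55.8 pxmy -40.8 pxpy 0.8 
downhill in tote axes [-0.257  -0.2772 -0.9258]
```

View pics/w21.png

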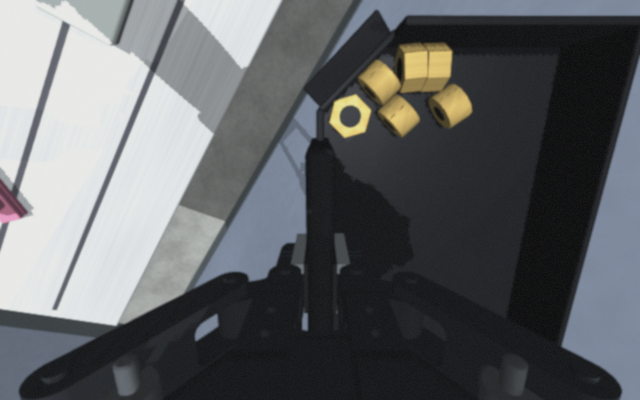

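Emit:
move_arm([
  [[-55, -232, 212], 0, 2],
  [[-55, -232, 212], 0, 2],
])

```text
clock: 18.37
position: [0.9897, -0.213, 0.3863]
ee_rot: [0.797, -0.257, 0.533, 0.122]
contact_force: [-1.0, -0.6, -2.8]
width: 0.0098
```

Emit:
move_arm([
  [[-45, -234, 212], 0, 2],
  [[-45, -234, 212], 0, 2],
])

```text
clock: 18.53
position: [1.001, -0.2209, 0.3918]
ee_rot: [0.806, -0.263, 0.518, 0.115]
contact_force: [-0.4, -0.5, -3.5]
width: 0.0101
```

```bash
python3 st.py 22
```

```text
18.5333 [ 1.001  -0.2209  0.3918] [-0.3018  0.8301  0.2213  0.0473  1.6317 -0.8439] [-0.4355 -0.5428 -3.4562] 0.010104265235123694
[[ 0.4361 -0.458   0.7746]
 [-0.0863  0.8356  0.5426]
 [-0.8957 -0.3035  0.3249]]
tilt deg 26.396074219117676 dir -11.197393649284926
outward in tool axes [ 0.4421 -0.6856  0.5784] up [-0.8957 -0.3035  0.3249]
spout -87.8 mxpy -51.6 pxmy -33.5 pxpy 15.2 
downhill in tote axes [-0.3035 -0.3249 -0.8957]
```

View pics/w22.png

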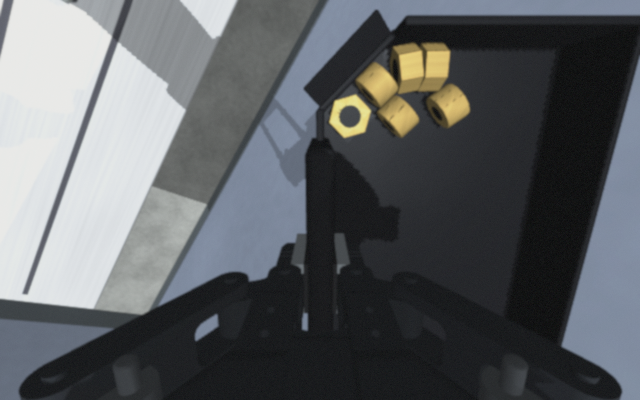

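```bash
cat > tf.py <<'E'
from rig import manip,viewer,finder
from h import *
np.set_printoptions(precision=1,suppress=True)
def tote_coords(uvs,zt=15,s=None,W=None):
    s=s or manip.get_state(); W=W or viewer.get_calibration('wrist')
    R=toolR(s); tz=-R[:,0];ty=R[:,2];tx=np.cross(ty,tz); T=np.c_[tx,ty,tz]; o=s['position']-T@(np.array([0,-73,57])*1e-3)
    C=T.T@(-W['R'].T@W['t']-o)*1e3; out=[]
    for uv in uvs:
        d=T.T@(W['R'].T@(np.linalg.inv(W['mtx'])@np.array([uv[0],uv[1],1.]))); out.append((C+d*(zt-C[2])/d[2])[:2])
    return np.array(out)
E
python3 - <<'E'
from tf import *
p=tote_coords([(350,117),(376,84),(399,117),(408,67),(436,66),(448,105)]); print(p, np.hypot(*(p-[-87,-52]).T))
print(tote_coords([(405,18),(320,110)],50))
E
```

```text
[[-68.1 -54.9]
 [-86.7 -40.1]
 [-68.1 -25.4]
 [-95.9 -22.1]
 [-96.4  -6. ]
 [-74.9   3.4]] [19.2 11.9 32.7 31.2 47.  56.7]
[[-110.6  -34.6]
 [ -70.9  -72.9]]
```

Emit:
move_arm([
  [[-4, 6, -5], 0, 2],
  [[-11, 17, -14], 0, 2],
  [[-21, 32, -27], 0, 2],
  [[-34, 52, -44], 0, 2],
  [[-48, 75, -63], 0, 2],
  [[-65, 101, -85], 0, 2],
  [[-83, 129, -109], 0, 2],
  [[-100, 155, -131], 0, 2],
])

```text
clock: 19.3
position: [0.781, -0.1529, 0.3911]
ee_rot: [0.805, -0.262, 0.52, 0.116]
contact_force: [0.3, -0.4, -3.1]
width: 0.01
```

```bash
python3 st.py 23
```

```text
19.3 [ 0.781  -0.1529  0.3911] [-0.3022  0.3338  1.126   0.0498  1.2282 -0.8638] [ 0.2653 -0.3505 -3.1184] 0.010014931865254142
[[ 0.4321 -0.459   0.7762]
 [-0.0856  0.836   0.542 ]
 [-0.8977 -0.3007  0.3219]]
tilt deg 26.13808804660298 dir -11.208098555909228
outward in tool axes [ 0.438  -0.6871  0.5797] up [-0.8977 -0.3007  0.3219]
spout -87.7 mxpy -51.9 pxmy -34.0 pxpy 14.3 
downhill in tote axes [-0.3007 -0.3219 -0.8977]
```

View pics/w23.png

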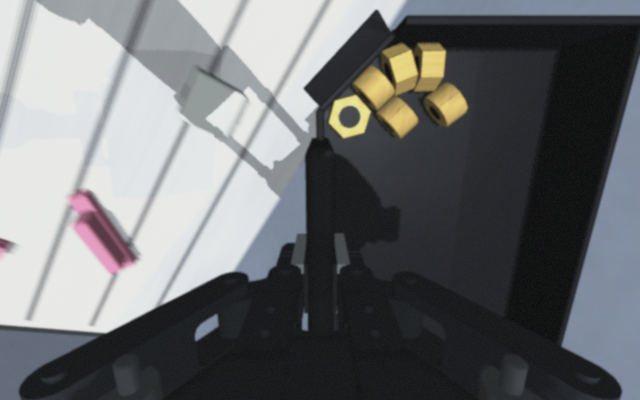

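Emit:
move_arm([
  [[0, 0, 0], 0.1, 2],
  [[0, 0, 0], 0.22, 2],
  [[0, 0, 0], 0.34, 2],
  [[0, 0, 0], 0.45, 2],
  [[0, 0, 0], 0.5, 2],
  [[0, 0, 0], 0.5, 2],
  [[0, 0, 0], 0.5, 2],
])

```text
clock: 19.98
position: [0.7757, -0.1504, 0.3905]
ee_rot: [0.842, -0.055, 0.536, -0.014]
contact_force: [0.2, -0.9, -4.4]
width: 0.01
```

```bash
python3 st.py 24
```

```text
19.9833 [ 0.7757 -0.1504  0.3905] [-0.3013  0.3287  1.1319  0.0501  1.2357 -0.3654] [ 0.2038 -0.9385 -4.3576] 0.009979621191443721
[[ 0.4252 -0.0343  0.9045]
 [-0.0827  0.9936  0.0765]
 [-0.9013 -0.1073  0.4196]]
tilt deg 25.667436523678802 dir -11.001412620034008
outward in tool axes [ 0.4306 -0.3276  0.841 ] up [-0.9013 -0.1073  0.4196]
spout -68.8 mxpy -16.4 pxmy -55.7 pxpy 7.2 
downhill in tote axes [-0.1073 -0.4196 -0.9013]
```

View pics/w24.png

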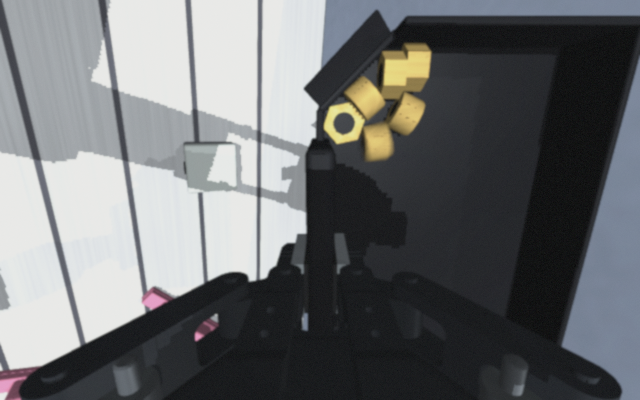

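Emit:
move_arm([
  [[0, 0, 0], -0.1, 2],
  [[0, 0, 0], -0.22, 2],
  [[0, 0, 0], -0.34, 2],
  [[0, 0, 0], -0.45, 2],
  [[0, 0, 0], -0.53, 2],
  [[0, 0, 0], -0.53, 2],
  [[0, 0, 0], -0.53, 2],
])

```text
clock: 20.67
position: [0.7759, -0.1505, 0.3905]
ee_rot: [0.799, -0.273, 0.521, 0.126]
contact_force: [-0.1, -0.0, -3.4]
width: 0.0102
```

```bash
python3 st.py 25; python3 - <<'E'
import cv2;a=cv2.imread('pics/w25.png');cv2.imwrite('pics/w25c.png',cv2.resize(a[0:170,290:510],None,fx=3.4,fy=3.4,interpolation=2))
a=cv2.imread('pics/s25.png');cv2.imwrite('pics/s25c.png',cv2.resize(a[190:390,230:430],None,fx=2.9,fy=2.9,interpolation=2))
E
```

```text
20.6667 [ 0.7759 -0.1505  0.3905] [-0.3013  0.3288  1.1319  0.0501  1.2352 -0.8935] [-0.0551 -0.016  -3.3852] 0.010163401982259386
[[ 0.4255 -0.4852  0.7639]
 [-0.0828  0.8197  0.5667]
 [-0.9011 -0.3044  0.3087]]
tilt deg 25.6914929166355 dir -11.008158189623636
outward in tool axes [ 0.4309 -0.7066  0.5612] up [-0.9011 -0.3044  0.3087]
spout -88.5 mxpy -54.5 pxmy -33.8 pxpy 12.5 
downhill in tote axes [-0.3044 -0.3087 -0.9011]
```

View pics/w25c.png

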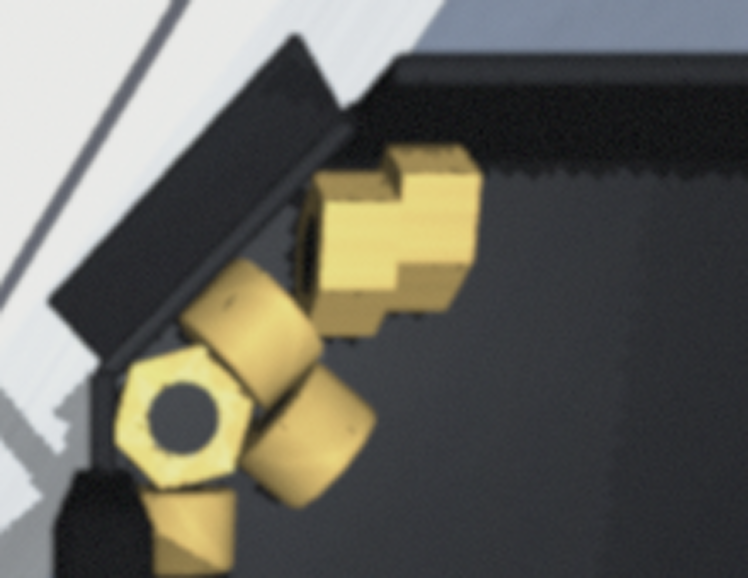

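View pics/s25c.png

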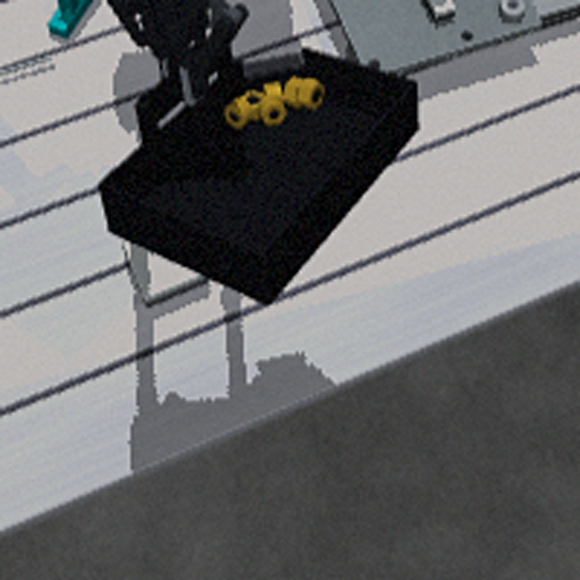

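```bash
python3 - <<'E'
from tf import *
p=tote_coords([(344,122),(364,97),(381,128),(394,75),(418,67),(345,155)]); print(p, np.hypot(*(p-[-87,-52]).T))
E
```

```text
[[-65.2 -58.4]
 [-79.5 -46.9]
 [-61.7 -35.9]
 [-91.6 -29.9]
 [-95.9 -16.3]
 [-45.4 -57.4]] [22.7  9.1 30.  22.6 36.8 42. ]
```

Emit:
move_arm([
  [[0, 0, 0], 0, 2],
  [[0, 0, 0], 0, 2],
  [[0, 0, 0], 0, 2],
  [[0, 0, 0], 0, 2],
  [[0, 0, 0], 0, 2],
  [[0, 0, 0], 0, 2],
  [[0, 0, 0], 0, 2],
  [[0, 0, 0], 0, 2],
])

```text
clock: 21.43
position: [0.7759, -0.1505, 0.3906]
ee_rot: [0.799, -0.273, 0.521, 0.126]
contact_force: [-0.6, 0.2, -3.0]
width: 0.01
```

```bash
python3 st.py 26; python3 - <<'E'
import cv2,numpy as np
a=cv2.imread('pics/w25.png').astype(int);b=cv2.imread('pics/w26.png').astype(int);print('pile change px',(np.abs(a-b).max(2)[0:170,330:480]>40).sum())
from rig import manip; print(np.abs(manip.get_state()['qd']).max())
E
```

```text
21.4333 [ 0.7759 -0.1505  0.3906] [-0.3014  0.3287  1.1319  0.0501  1.2352 -0.8937] [-0.641   0.2074 -2.9791] 0.010043601441405687
[[ 0.4256 -0.4853  0.7638]
 [-0.0828  0.8196  0.5669]
 [-0.9011 -0.3045  0.3086]]
tilt deg 25.693839978970097 dir -11.009985414617004
outward in tool axes [ 0.431  -0.7067  0.5611] up [-0.9011 -0.3045  0.3086]
spout -88.5 mxpy -54.5 pxmy -33.8 pxpy 12.5 
downhill in tote axes [-0.3045 -0.3086 -0.9011]
pile change px 15
0.01636489258574944
```

View pics/s26.png

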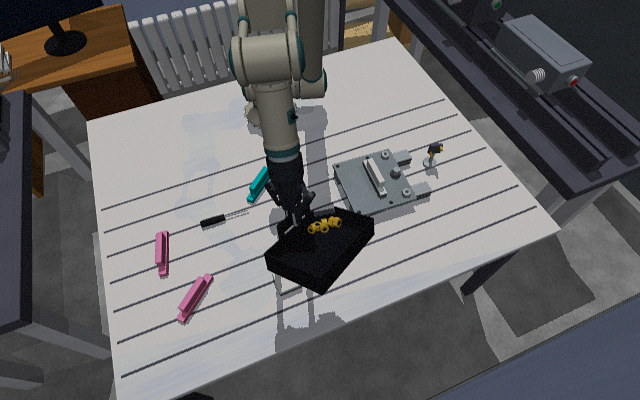

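The scraper stands on the plate at about (375,175). The driver, mirror and look-alikes have not moved. The tote is held over the bench, with the six pieces together at its spout around (324,226).

```bash
python3 -c "
from rig import manip; print(manip.sign_off())"
```

```text
the job is handed in; nothing more can be done
None
```

The job is done and handed in at about 21.5 s of the 69 s. No verdict was reported.

- **Sweep:** I gripped the white scraper and swept all six pieces over the plate's right-hand edge into the tote in one pass. The fingertips stayed well above the hardware. The scraper then went down upright on the plate.
- **Tipping:** I lifted the tote by its grip bar. The move rows can only turn about the tool's own axis, so I reached the tilt by pushing the arm past its reach limit in small steps. I then brought the tote back over the bench and rocked it once to pack the hardware tighter.
- **Last checks:** The tote was held still at 25.7° with the spout its lowest corner. All six pieces lay in one group, about 9 to 42 mm from the spout point, with nothing spilled. The screwdriver, mirror mount and look-alikes looked unmoved; the lens case was partly behind the tote in the last picture, but nothing had touched it.
- **Disagreements:** My estimates of the tote's sideways position differed by about 5 mm between pictures, but the grasp held firmly. For a few seconds during tipping the tote hung out past the bench's far edge, before I brought it back.

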